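# Set up the vacuum manifold for an extraction run

### The job

Set up the vacuum manifold for an extraction run: first turn its valve lever to the vent notch (pointing to the manifold's front), and with it still vented put every cartridge from the rack into a port, outlet rod through the port's hole and fully home, and close each port left over with a black cap, rim down over the boss and flat on the lid. Any cartridge or cap may go on any port. When no port is left open, turn the lever to the vacuum notch (pointing straight away from the tank), and leave the beaker and the bottle where they stand.

Things in the scene. Friction and masses are not known exactly. Their poses are not given: they have to be found in the camera images.
- manifold: Vacuum manifold, fixed: glass tank 300 mm long (its y) and 110 mm deep (its x) under a white lid 120 mm deep whose top is 100 mm above the bench, four ports in a row along y, and an equally deep metal valve block 100 mm wide at its -y end (centre y -204 mm) with a round steel index plate on top. Origin on the bench under the middle of the port row; z up; its front faces its -x.
- valve (a joint): Valve lever, turning about the vertical axis at valve_hub, from -0.22 to 1.80 rad. 0: vent notch, lever towards the manifold's front (-x), marked with an open ring; 0.785: middle notch, hold; 1.571: vacuum notch, lever straight away from the tank (manifold -y). The notches are marks, it does not click in: plain friction, 0.1 N m (1.3 N at the knob), it stays where it is left.
- valve_hub (a point): Centre of the valve lever's pivot, on top of the index plate, 104 mm above the bench; manifold frame (0, -212) mm.
- valve_knob (a point): Grip point of the valve lever's black upright knob, 80 mm out from the pivot axis: the knob is 18 mm in diameter and stands from 120 to 167 mm above the bench; the point lies on its axis, 144 mm above the bench. Under it is the flat lever arm, top 120 mm above the bench.
- port0 (a point): Centre of the mouth of port 0, at manifold y -105 mm, 114 mm above the bench. The port is a round grey boss 30 mm in diameter that stands 14 mm above the lid, with a vertical through hole 11 mm in diameter (28 mm deep with the lid, free space below). The ports are 70 mm apart and all equal. Axes as the manifold's.
- port1 (a point): Centre of the mouth of port 1, at manifold y -35 mm, 114 mm above the bench. The port is a round grey boss 30 mm in diameter that stands 14 mm above the lid, with a vertical through hole 11 mm in diameter (28 mm deep with the lid, free space below). The ports are 70 mm apart and all equal. Axes as the manifold's.
- port2 (a point): Centre of the mouth of port 2, at manifold y +35 mm, 114 mm above the bench. The port is a round grey boss 30 mm in diameter that stands 14 mm above the lid, with a vertical through hole 11 mm in diameter (28 mm deep with the lid, free space below). The ports are 70 mm apart and all equal. Axes as the manifold's.
- port3 (a point): Centre of the mouth of port 3, at manifold y +105 mm, 114 mm above the bench. The port is a round grey boss 30 mm in diameter that stands 14 mm above the lid, with a vertical through hole 11 mm in diameter (28 mm deep with the lid, free space below). The ports are 70 mm apart and all equal. Axes as the manifold's.
- rack: Teal and white cartridge rack, fixed, 256 x 84 mm, with four square holes 27 mm wide in a row along its x at -90, -30, 30 and 90 mm. A cartridge stands in a hole with its shoulder 55 mm above the bench; the teal top plate is 93 mm above the bench, the white end plates 98 mm. Origin on the bench, under the middle; z up.
- cart0: Extraction cartridge 0 (may be absent), 135 mm long, 50 g: a translucent barrel 24 mm in diameter and 90 mm long with a white packing, and below it a stiff white outlet rod 8 mm in diameter and 45 mm long with its last 6 mm tapered to 5 mm. Starts upright in the rack, at rack x -90 mm. Origin at the end of the outlet rod, z along the axis towards the barrel's top (at z 135 mm).
- cart0_shoulder (a point): Centre of cartridge 0's shoulder, the flat underside of the barrel, 45 mm above the rod's end; it rests on the boss of the port when the cartridge is fully home.
- cart1: Extraction cartridge 1 (may be absent), 135 mm long, 50 g: a translucent barrel 24 mm in diameter and 90 mm long with a white packing, and below it a stiff white outlet rod 8 mm in diameter and 45 mm long with its last 6 mm tapered to 5 mm. Starts upright in the rack, at rack x -30 mm. Origin at the end of the outlet rod, z along the axis towards the barrel's top (at z 135 mm).
- cart1_shoulder (a point): Centre of cartridge 1's shoulder, the flat underside of the barrel, 45 mm above the rod's end; it rests on the boss of the port when the cartridge is fully home.
- cart2: Extraction cartridge 2 (may be absent), 135 mm long, 50 g: a translucent barrel 24 mm in diameter and 90 mm long with a white packing, and below it a stiff white outlet rod 8 mm in diameter and 45 mm long with its last 6 mm tapered to 5 mm. Starts upright in the rack, at rack x +30 mm. Origin at the end of the outlet rod, z along the axis towards the barrel's top (at z 135 mm).
- cart2_shoulder (a point): Centre of cartridge 2's shoulder, the flat underside of the barrel, 45 mm above the rod's end; it rests on the boss of the port when the cartridge is fully home.
- cart3: Extraction cartridge 3 (may be absent), 135 mm long, 50 g: a translucent barrel 24 mm in diameter and 90 mm long with a white packing, and below it a stiff white outlet rod 8 mm in diameter and 45 mm long with its last 6 mm tapered to 5 mm. Starts upright in the rack, at rack x +90 mm. Origin at the end of the outlet rod, z along the axis towards the barrel's top (at z 135 mm).
- cart3_shoulder (a point): Centre of cartridge 3's shoulder, the flat underside of the barrel, 45 mm above the rod's end; it rests on the boss of the port when the cartridge is fully home.
- cap0: Black rubber port cap 0, 70 mm tall, 70 g: open skirt, outer diameter 42, inner 34, height 26 mm (hollow 18 mm deep, open below), and above it a solid grip stem of 26 mm diameter up to 70 mm. Starts rim down on the bench. Origin at the centre of the rim's plane, z up to the stem. Fitted, the skirt surrounds the boss and the rim rests on the lid, 14 mm below the port's mouth.
- cap1: Black rubber port cap 1, 70 mm tall, 70 g: open skirt, outer diameter 42, inner 34, height 26 mm (hollow 18 mm deep, open below), and above it a solid grip stem of 26 mm diameter up to 70 mm. Starts rim down on the bench. Origin at the centre of the rim's plane, z up to the stem. Fitted, the skirt surrounds the boss and the rim rests on the lid, 14 mm below the port's mouth.
- cap2: Black rubber port cap 2, 70 mm tall, 70 g: open skirt, outer diameter 42, inner 34, height 26 mm (hollow 18 mm deep, open below), and above it a solid grip stem of 26 mm diameter up to 70 mm. Starts rim down on the bench. Origin at the centre of the rim's plane, z up to the stem. Fitted, the skirt surrounds the boss and the rim rests on the lid, 14 mm below the port's mouth.
- beaker: Glass beaker, 68 mm in diameter and 85 mm tall, standing on the bench; a bystander. Origin under its centre.
- bottle: White square reagent bottle, 62 x 62 mm, 137 mm tall, standing on the bench; a bystander. Origin under its centre.

How it is judged:
By the outcome, as a careful person would: the job done as asked, in the order asked, and still so for the second after the job is handed in, with the robot touching nothing.
Of cart0, cart1, cart2, cart3 only 1 to 3 are there at a start; the rules pass over those that are not, and their reading is None.
At some moment in a run one of cap0, cap1, cap2 may be knocked a few centimetres aside while the robot is not near it.
It also fails if it takes over 200 s, if anything falls off the work surface, if the arm or the gripper's body presses on something with over 40 N, if the wrist force passes 120 N, or if a joint passes its speed limit or range.

### The arm

A 6-joint arm with a two-finger parallel gripper is mounted at the origin on the work surface. World frame = base frame: x ahead of the robot, y to its left, z up, the work surface at z = 0. Lengths are in mm, angles in rad, forces in N, time in s.
With the tool pointing down it reaches from about 200 to 875 mm from the base axis. Payload 3.4 kg.
Tool frame: the origin (TCP) lies between the finger pads; the fingertips stand r.tips_ahead ahead of it and the grasp point (between the pads) lies 2 mm behind it (r.tips_ahead is the distance from the TCP to the fingertips, in mm); z points along the fingers, y is the line along which they close (so a half turn about z gives the same grasp; the last joint's range is limited). The gripper opens to 94 mm and grips with 3 to 60 N. Pads are 16 mm wide; open, the fingers measure 119 mm over their backs; the gripper's body (75 mm by 177 mm) begins 78 mm behind the grasp point.
Start: joints at [0.993, 0.276, 1.505, -0, 1.361, -0.121], TCP at [253.642, 516.071, 222.493] pointing down, gripper open.
Joint ranges: [-2.89, 2.89], [-0.75, 2.08], [0.22, 2.7], [-1.18, 4.32], [0.11, 2.71], [-2.7, 2.7]. Speed limits (rad/s): [2.57, 2.57, 3.14, 3.14, 3.14, 3.14].

### API

Orientations are given as [roll, pitch, yaw] about the fixed x, y, z axes, in that order (R = Rz(yaw) Ry(pitch) Rx(roll)).
In Python, from rig import get_state, cams, job, r gives the robot as it stands.
- The arm moves only by the tool carry_out, never from a script. Its argument "moves" is a list of rows, each a list of 5 numbers: the closure, from -1 (fully open) to 1 (shut), then the shift along the tool's x, y, z each as a share of 0.5 m, from -1 to 1, then the turn about the tool's z as a share of 45 degrees, from -1 to 1. A call has exactly 5 rows; each row is the pose to reach, as a shift and turn from the pose commanded when the call began, along the tool's axes at that moment; what a row does not reach only later rows make up. A row lasts 1/8 s, in which the tool goes at most 62.5 mm and 10.7 degrees, less where a joint would pass 70% of its speed; a pose out of reach is approached as far as the arm can. A call with a number of a shift or a turn outside -1 to 1 is refused whole. A call with a gripper value outside its range is refused whole. The fingers move at their own pace and stop on an object; the grip force is fixed at half the most. Time passes only in rows, so rows that repeat a pose let the fingers close, or fill a call up. It gives the time, the measured TCP pose, the force, the opening and the grip force at its end, in the units of the state.
- get_state(): the state, without advancing time (a new reading comes with each control period).
- cams.camera(name): name is "scene" or "top" or "wrist"; returns (picture, depth): 400x640x3 uint8, blue, green, red; 400x640 float32, mm along the optical axis (not along the pixel's ray), 0 where there is no reading.
- cams.camera_params(name): a dict with "vfov" (degrees; the focal length in pixels is half the picture's height over the tangent of half this angle, whatever the lens; pixels are square), "cx", "cy" (the principal point, pixels), "R" (3x3) and "t" (3): a world point X has camera coordinates R X + t; the wrist camera has in their place "T_tool_cam" (4x4, takes a point from camera to tool coordinates, whose origin is the TCP and whose axes are the flange's). Camera axes: x right, y down, z forward; pixel columns grow to the right and rows downward; lengths in mm; the calibration is good to about 2 mm. A picture is of the moment at which its call begins: read the wrist's pose just before it. camera_params takes no time and is no camera call.
- job.close_job(): hands the job in; it is judged then, once.
The state is a dict: "time": time; "joint_pos": joint angles; "joint_vel": joint speeds; "effort": joint torques, N m; "tool_pos": TCP position; "tcp_rot": TCP orientation; "wrist_force": force on the tool from outside, world axes, zero at the start; "wrist_torque": the same for the moment, N m; "gripper_width": opening from 0.0 (shut) to 1.0 (fully open); "grasp_force": force on a finger pad.
Only numpy, scipy, OpenCV 4.12 (cv2) and the standard library are available. Lean on these libraries where they do the work, as an engineer would, in place of code of your own. Each camera call takes 0.05 s, during which the arm holds its last target. There are 200 camera calls.

## Working session

There is one attempt and no reset: what is moved stays moved. The work goes in short steps, Python scripts to look and compute and a tool call to move; the robot and the scene stay as the last step left them, time stands still between calls to the robot, and variables do not carry over. Pictures are saved under pics/ and viewed, at most 16 in all, crops included, and the job is handed in when it is done.

Besides the shell and the picture viewer there is one more tool, called after "Request:" as name([rows], argument=value, ...), one row to a line, values as JSON. carry_out: Moves the arm, as the interface text tells. Shift numbers are shares of 0.5 m and turn numbers shares of 45 degrees, none past 1 either way. Its arguments: {"type":"object","properties":{"moves":{"type":"array"}},"required":["moves"]}

```bash
ls; mkdir -p pics
cat > h.py <<'E'
import numpy as np, cv2
from rig import get_state, cams, job, r
from scipy.spatial.transform import Rotation as Ro
def K(p): 
    return 200/np.tan(np.radians(p["vfov"])/2)
def pose(name,st=None):
    """returns f,cx,cy, R_wc (cam->world), origin"""
    p=cams.camera_params(name); f=K(p)
    if "R" in p:
        R=np.array(p["R"]);t=np.array(p["t"]).ravel(); return f,p["cx"],p["cy"],R.T,-R.T@t
    st=st or get_state(); T=np.array(p["T_tool_cam"]); Rt=Ro.from_euler("xyz",st["tcp_rot"]).as_matrix()
    return f,p["cx"],p["cy"],Rt@T[:3,:3],Rt@T[:3,3]+np.array(st["tool_pos"])
def ray(P,u,v):
    f,cx,cy,R,o=P; return o,R@np.array([(u-cx)/f,(v-cy)/f,1.])
def onz(P,u,v,z):
    o,d=ray(P,u,v); return o+d*(z-o[2])/d[2]
def cloud(P,D):
    f,cx,cy,R,o=P; v,u=np.indices(D.shape)
    c=np.stack([(u-cx)/f*D,(v-cy)/f*D,D],-1); return c@R.T+o
def proj(P,X):
    f,cx,cy,R,o=P; c=R.T@(np.array(X)-o); return c[0]/c[2]*f+cx,c[1]/c[2]*f+cy
E
python3 - <<'E'
from h import *
s=get_state(); print(s, r.tips_ahead)
for n in ("top","scene","wrist"):
    P=pose(n); I,D=cams.camera(n); cv2.imwrite(f"pics/{n}0.png",I); np.savez(f"{n}0.npz",I=I,D=D)
    print(n,P, cams.camera_params(n))
E
```

```text
pics
{'time': 0.0, 'joint_pos': array([ 9.93000974e-01,  2.76555447e-01,  1.50614371e+00,  3.19174003e-05,
        1.36067171e+00, -1.21024697e-01]), 'joint_vel': array([ 0.00121305, -0.00118805,  0.00016254,  0.00180346,  0.00061244,
       -0.00033922]), 'effort': array([-2.53422450e-04, -4.04597569e+01, -2.37224597e+01,  6.99667563e-02,
        3.42254934e-02, -1.13508008e-04]), 'tool_pos': array([253.31396758, 515.59126546, 221.62304882]), 'tcp_rot': array([-3.13983121e+00, -2.45658039e-04,  2.68481510e+00]), 'wrist_force': array([ 0.09427344, -0.1557377 , -0.03542023]), 'wrist_torque': array([0.04909346, 0.02322172, 0.00344555]), 'grasp_force': 0.0, 'gripper_width': 0.9968264396101775} 17.0
top (np.float64(378.4702328438883), 326.3862607135001, 206.79264592411016, array([[ 0.00277527, -0.97010682,  0.24266243],
       [-0.99998725, -0.00371601, -0.00341913],
       [ 0.00421866, -0.24264985, -0.97010476]]), array([ 363.20157392,  -20.44851458, 1039.9440693 ])) {'vfov': 55.70781071165681, 'cx': 326.3862607135001, 'cy': 206.79264592411016, 'R': array([[ 0.00277527, -0.99998725,  0
[... 747 characters left out ...]
loat64(315.92253600688855), 319.33429710269684, 199.30400819017376, array([[ 0.44042812,  0.87442624,  0.20347439],
       [ 0.89778534, -0.42842787, -0.10213247],
       [-0.00213321,  0.22765834, -0.97373874]]), array([195.25724286, 545.08487716, 384.45600859])) {'vfov': 64.67306777722118, 'cx': 319.33429710269684, 'cy': 199.30400819017376, 'T_tool_cam': array([[ 6.98138456e-04, -9.73696763e-01, -2.27846715e-01,
         6.51720858e+01],
       [ 9.99999620e-01,  7.98823298e-04, -3.49680133e-04,
         5.16380931e-01],
       [ 5.22491678e-04, -2.27846384e-01,  9.73696951e-01,
        -1.62752905e+02],
       [ 0.00000000e+00,  0.00000000e+00,  0.00000000e+00,
         1.00000000e+00]])}
```

View pics/top0.png

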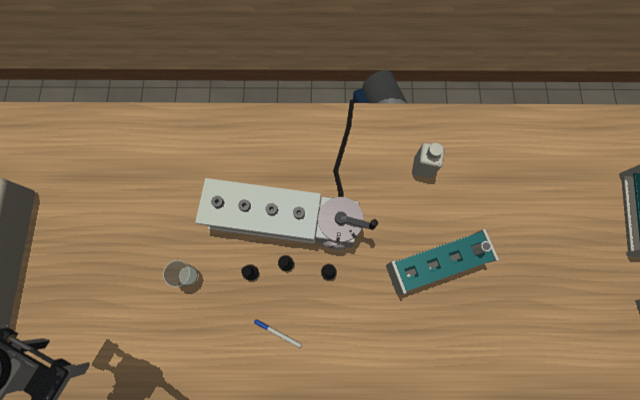

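View pics/scene0.png

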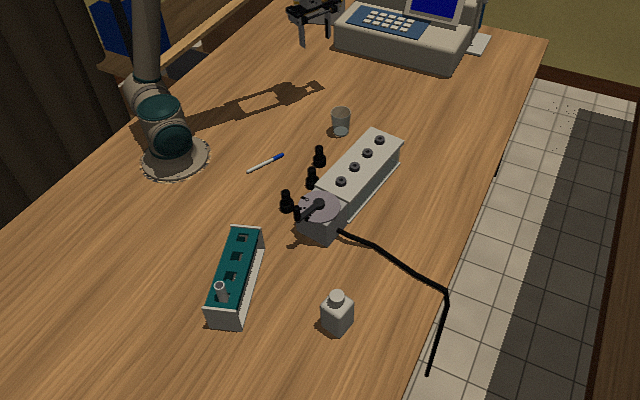

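The top view shows four ports at (217,202), (244,206), (272,210) and (299,213). The lever knob is at (373,224), so it stands near vacuum. The caps are at (250,272), (286,263) and (329,271). One cartridge is in the rack, at (486,246). The scene view shows the same set, with ports (341,181), (354,167), (367,153), (379,140), caps (286,201), (312,178), (319,156) and the cartridge at (220,288).

```bash
cat > m.py <<'E'
from h import *
def tri(ps):
    A=np.zeros((3,3));b=np.zeros(3);L=[]
    for P,u,v in ps:
        o,d=ray(P,u,v);d=d/np.linalg.norm(d);M=np.eye(3)-np.outer(d,d);A+=M;b+=M@o;L.append((o,M))
    X=np.linalg.solve(A,b);return X,[np.linalg.norm(M@(X-o)) for o,M in L]
def dark(I,u,v,w,th):
    g=cv2.cvtColor(I,cv2.COLOR_BGR2GRAY);g=g[v-w:v+w+1,u-w:u+w+1]
    n,l,s,c=cv2.connectedComponentsWithStats((g<th).astype(np.uint8))
    k=min(range(1,n),key=lambda i:np.hypot(*(c[i]-w))-0.02*s[i][4]) if n>1 else None
    return (c[k][0]+u-w,c[k][1]+v-w,s[k][4]) if k else None
E
python3 - <<'E'
from m import *
T=np.load("top0.npz");S=np.load("scene0.npz");PT=pose("top");PS=pose("scene")
CT=cloud(PT,T["D"]);CS=cloud(PS,S["D"])
np.set_printoptions(precision=1,suppress=True)
pt=[(217,202),(244,206),(272,210),(299,213)];ps=[(379,140),(367,153),(354,167),(341,181)]
for a,b in zip(pt,ps):
    x=dark(T["I"],*a,5,70);y=dark(S["I"],*b,6,70);print("port",x,y)
    if x and y: print(tri([(PT,*x[:2]),(PS,*y[:2])]),onz(PT,x[0],x[1],114),onz(PS,y[0],y[1],114))
# caps: black columns, cloud points
for C,I,n in ((CT,T["I"],"top"),(CS,S["I"],"scene")):
    g=I.max(2); m=(g<45)&(C[...,2]>55)&(C[...,2]<85)
    k,l,s,c=cv2.connectedComponentsWithStats(m.astype(np.uint8))
    for i in range(1,k):
        if s[i][4]>8: print(n,c[i],s[i][4],np.median(C[l==i],0),C[l==i].min(0),C[l==i].max(0))
for u,v in ((373,224),(374,223),(342,219),(486,246),(260,225),(440,265)): print("top",u,v,CT[v,u],T["I"][v,u])
def up(I,x,y,w,h,n,s): cv2.imwrite(n,cv2.resize(I[y:y+h,x:x+w],None,fx=s,fy=s,interpolation=cv2.INTER_NEAREST))
up(T["I"],200,180,310,120,"t.png",1)
a=cv2.resize(T["I"][175:300,190:510],(800,312),interpolation=cv2.INTER_CUBIC)
b=cv2.resize(S["I"][130:335,190:420],(323,288),interpolation=cv2.INTER_CUBIC)
c=np.zeros((600,800,3),np.uint8);c[:312]=a;c[312:,:323]=b;w=cv2.resize(np.load("wrist0.npz")["I"],(460,288));c[312:,330:790]=w
cv2.imwrite("pics/mix0.png",c)
E
```

```text
port (np.float64(216.33333333333334), np.float64(200.5), np.int32(12)) (np.float64(379.41379310344826), np.float64(140.27586206896552), np.int32(58))
(array([610.7, 255.6, 107.3]), [np.float64(1.4991398189804026), np.float64(1.4991398189805296)]) [610.2 254.7 114. ] [612.6 247.  114. ]
port (np.float64(243.45454545454547), np.float64(204.1818181818182), np.int32(11)) (np.float64(367.0), np.float64(153.55555555555554), np.int32(54))
(array([601.2, 186. , 107. ]), [np.float64(1.7660784698135772), np.float64(1.766078469813433)]) [600.8 185.6 114. ] [603.1 177.3 114. ]
port (np.float64(270.44444444444446), np.float64(207.88888888888889), np.int32(9)) (np.float64(354.0877192982456), np.float64(167.26315789473685), np.int32(57))
(array([591.6, 117. , 107. ]), [np.float64(1.87969628653364), np.float64(1.8796962865334919)]) [591.4 117.2 114. ] [593.4 108.8 114. ]
port (np.float64(298.2857142857143), np.float64(210.85714285714286), np.int32(7)) (np.float64(340.8), np.float64(181.69230769230768), np.int32(65))
(array([583.7,  46.1, 109.4]), [np.float64(1.7487489597638732), np.float64(1.7487489
[... 663 characters left out ...]
68 [466.8  82.1  69.3] [451.9  70.8  55.1] [477.3 103.9  79.2]
scene [285.2 193.9] 74 [443.6 -33.3  69.2] [427.8 -45.   56. ] [454.6 -16.5  76. ]
scene [240.6 238.8] 21 [ 411.5 -218.8   57.2] [ 404.3 -224.7   55.1] [ 422.4 -210.2   58.9]
scene [234.9 256.3] 36 [ 432.2 -272.1   56.9] [ 420.2 -292.8   55. ] [ 441.3 -262.    83.2]
scene [228.4 275.9] 40 [ 450.6 -330.4   56.9] [ 440.1 -345.    55.1] [ 461.5 -321.4   84.2]
top 373 224 [ 540.3 -133.3  166.7] [50 49 52]
top 374 223 [ 542.4 -135.6  168.1] [49 47 50]
top 342 219 [562.2 -62.6 119.7] [89 90 88]
top 486 246 [ 492.4 -404.1  144.3] [ 96  97 100]
top 260 225 [550.5 144.1  98.7] [180 191 185]
top 440 265 [ 451.9 -306.5   93.6] [100 101  43]
```

View pics/mix0.png

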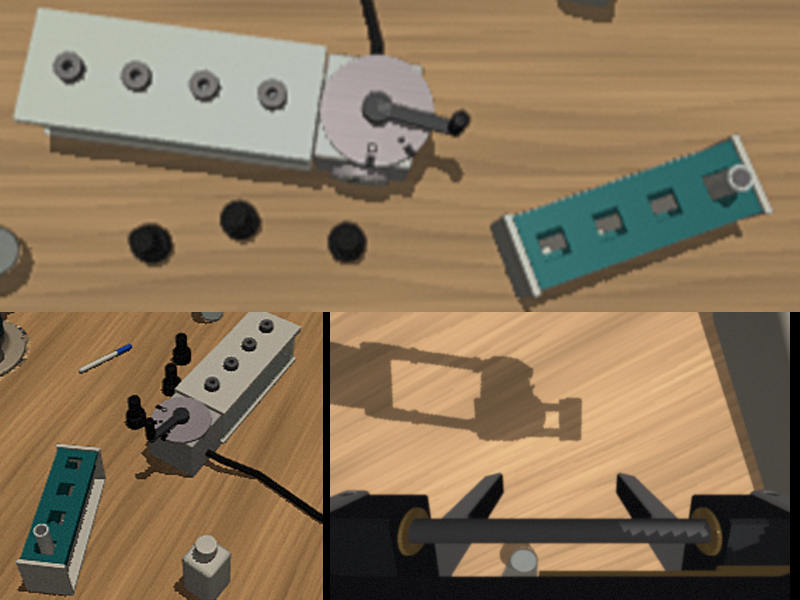

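The enlargements confirm it: one cartridge at the far end of the rack, three caps in front of the manifold, and the lever near vacuum with the ring-marked vent notch at the front. The triangulated port row is 211 mm long and at plausible heights. I'll now move the wrist camera over the ports, with the tool yaw aligned to the manifold.

Request:
carry_out([
  [-1,-0.12,-0.04,0,0.2],
  [-1,-0.22,-0.08,0,0.4],
  [-1,-0.32,-0.12,0,0.6],
  [-1,-0.42,-0.16,0,0.8],
  [-1,-0.47,-0.18,0,1.0],
])

```text
time: 0.78
tool_pos: [426.3, 329.5, 222.2]
tcp_rot: [-3.141, 0.001, 1.892]
wrist_force: [0.0, -0.3, -0.2]
gripper_width: 1.0
grasp_force: 0.0
```

```bash
cat >> m.py <<'E'
def go(x,y,z,yaw,st=None):
    st=st or get_state(); R=Ro.from_euler("xyz",st["tcp_rot"]).as_matrix()
    d=R.T@(np.array([x,y,z])-st["tool_pos"])
    # use level tool
    t=-(yaw-st["tcp_rot"][2]); t=(t+np.pi)%(2*np.pi)-np.pi
    print("now",np.round(st["tool_pos"],1),np.round(st["tcp_rot"],4),"t",round(st["time"],2),"shares",np.round(d/500,4),"turn",round(np.degrees(t)/45,4))
E
python3 -c "
from m import *
go(597,150,225,1.442)"
```

```text
now [426.3 329.5 222.2] [-3.1414e+00  7.0000e-04  1.8919e+00] t 0.78 shares [-0.4483  0.2107 -0.0053] turn 0.5728
```

Request:
carry_out([
  [-1,-0.11,0.05,0,0.2],
  [-1,-0.22,0.1,0,0.4],
  [-1,-0.33,0.15,0,0.573],
  [-1,-0.42,0.2,0,0.573],
  [-1,-0.448,0.21,-0.005,0.573],
])

```text
time: 1.4
tool_pos: [598.2, 151.1, 223.9]
tcp_rot: [-3.141, 0.001, 1.446]
wrist_force: [0.3, -0.1, -0.6]
gripper_width: 0.999
grasp_force: 0.0
```

Run:
```python
from m import *
go(597,150,225,1.442)
s=get_state();I,D=cams.camera("wrist");cv2.imwrite("pics/w1.png",I);np.savez("w1.npz",I=I,D=D,p=s["tool_pos"],q=s["tcp_rot"])
P=pose("wrist",s)
for X in [(610.7,255.6,114),(601,186,114),(591.6,117,114),(583.7,46,114)]: print(proj(P,X))
```

```text
now [598.2 151.1 223.9] [-3.1407e+00  7.0000e-04  1.4462e+00] t 1.4 shares [-0.0025 -0.0021 -0.0021] turn 0.0054
(np.float64(318.0594267653132), np.float64(75.43608686542503))
(np.float64(316.94674066113635), np.float64(162.04114170834313))
(np.float64(316.20139424067764), np.float64(238.3221916128888))
(np.float64(317.3378443976836), np.float64(308.27265999845605))
```

View pics/w1.png

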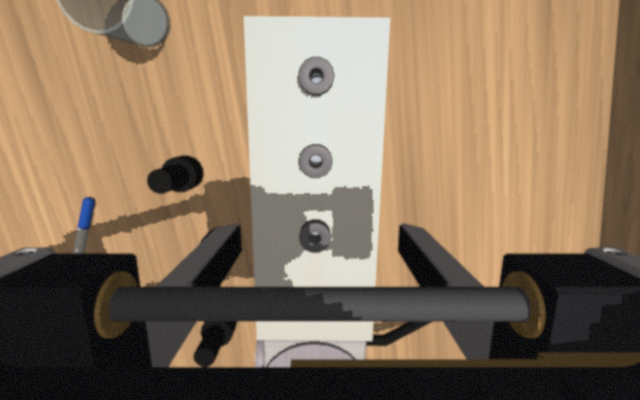

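The wrist view shows ports at (316,76), (316,160) and (316,236), within about 2 px of the prediction, so the row direction and yaw are right. Next is the lever.

Request:
carry_out([
  [-1,-0.12,-0.01,-0.01,0.1],
  [-1,-0.24,-0.02,-0.02,0.2],
  [-1,-0.36,-0.03,-0.03,0.3],
  [-1,-0.48,-0.04,-0.03,0.34],
  [-1,-0.58,-0.042,-0.03,0.34],
])

```text
time: 2.08
tool_pos: [539.2, -131.8, 240.4]
tcp_rot: [-3.141, -0.001, 1.183]
wrist_force: [0.3, 0.1, -0.2]
gripper_width: 0.998
grasp_force: 0.0
```

Run:
```python
from m import *
s=get_state();I,D=cams.camera("wrist");cv2.imwrite("pics/w2.png",I);np.savez("w2.npz",I=I,D=D,p=s["tool_pos"],q=s["tcp_rot"])
go(541,-134,240,1.176)
P=pose("wrist",s);C=cloud(P,D)
m=((C[...,2]>155)&(C[...,2]<175)&(D>100)&(abs(C[...,0]-541)<60)&(abs(C[...,1]+134)<60)).astype(np.uint8)
k,l,st,c=cv2.connectedComponentsWithStats(m)
for i in range(1,k):
    if st[i][4]>20: print(c[i],st[i],C[l==i].mean(0),onz(P,*c[i],167))
print(proj(P,(569.7,-59.8,120)))
```

```text
now [ 538.6 -138.   240.2] [3.1405 0.0056 1.18  ] t 2.12 shares [0.0093 0.0014 0.0003] turn 0.005
[326.43348624 211.83256881] [316 200  22  25 436] [ 545.00538929 -133.48159391  166.2501828 ] [ 545.06413841 -133.29395206  167.        ]
(np.float64(320.0552473315721), np.float64(110.97460373828788))
```

View pics/w2.png

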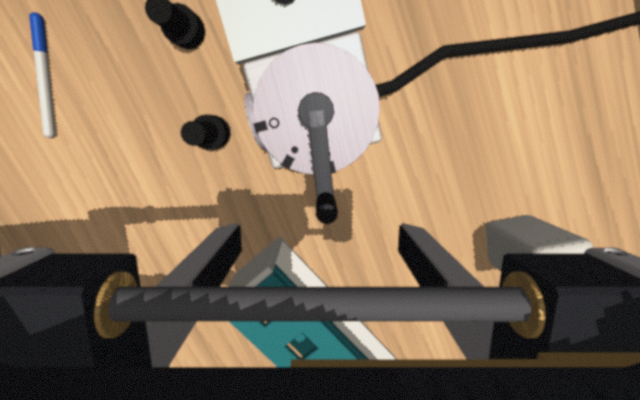

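The index plate is at about (316,110), the knob at (326,211) and the vent ring mark at (274,122). The arm was still settling, so I'll measure again at rest.

Request:
carry_out([
  [-1,0.01,0.01,0,0],
  [-1,0.01,0.01,0,0],
  [-1,0.01,0.01,0,0],
  [-1,0.01,0.01,0,0],
  [-1,0.01,0.01,0,0],
])

```text
time: 2.75
tool_pos: [547.1, -128.5, 239.9]
tcp_rot: [-3.142, -0.0, 1.183]
wrist_force: [-0.4, 0.1, -0.5]
gripper_width: 1.0
grasp_force: 0.0
```

Run:
```python
from m import *
s=get_state();I,D=cams.camera("wrist");np.savez("w3.npz",I=I,D=D,p=s["tool_pos"],q=s["tcp_rot"])
P=pose("wrist",s);C=cloud(P,D)
m=((C[...,2]>155)&(C[...,2]<175)&(D>100)&(abs(C[...,0]-541)<60)&(abs(C[...,1]+134)<60)).astype(np.uint8)
k,l,st,c=cv2.connectedComponentsWithStats(m)
for i in range(1,k):
    if st[i][4]>20: print(c[i],st[i],C[l==i].mean(0))
    if st[i][4]>20: K=onz(P,*c[i],167)
# index plate by colour (pinkish grey) ellipse
hsv=cv2.cvtColor(I,cv2.COLOR_BGR2HSV)
m=((C[...,2]>98)&(C[...,2]<108)&(D>100)&(I.min(2)>120)).astype(np.uint8)
z=np.zeros_like(m);z[30:200,240:400]=1
b=I.astype(int);pk=((b[...,2]-b[...,1]>4)&(b[...,0]-b[...,1]>0)&(I.min(2)>110)&(z>0)).astype(np.uint8)
pk=cv2.morphologyEx(pk,cv2.MORPH_CLOSE,np.ones((3,3)))
cs,_=cv2.findContours(pk,0,2);cc=max(cs,key=cv2.contourArea);h=cv2.convexHull(cc);e=cv2.fitEllipse(h);print("plate",e)
H=onz(P,*e[0],104);print("hub",H,"knob",K,np.linalg.norm((K-H)[:2]),"dir",np.degrees(np.arctan2(*(K-H)[[1,0]])))
print(C[int(e[0][1])+15,int(e[0][0])+40])
go(K[0],K[1],146,s["tcp_rot"][2],s)
```

```text
[318.67734554 219.24485126] [308 207  22  25 437] [ 545.13180518 -133.42396761  166.07187173]
plate ((307.48577880859375, 114.5573959350586), (127.3945541381836, 130.7156982421875), 91.93179321289062)
hub [566.07657908 -54.55741592 104.        ] knob [ 545.23488466 -133.1769501   167.        ] 81.33515463560741 dir -104.84734624494719
[594.89461208 -80.205237   103.95150536]
now [ 547.1 -128.5  239.9] [-3.1415e+00 -1.0000e-04  1.1833e+00] t 2.75 shares [-1.020e-02  1.000e-04  1.879e-01] turn 0.0
```

Request:
carry_out([
  [-1,-0.01,0,0.05,0],
  [-1,-0.01,0,0.12,0],
  [-1,-0.01,0,0.188,0],
  [0.5,-0.01,0,0.188,0],
  [0.5,-0.01,0,0.188,0],
])

```text
time: 3.42
tool_pos: [546.1, -134.0, 147.1]
tcp_rot: [3.14, -0.0, 1.182]
wrist_force: [0.1, 0.1, -0.2]
gripper_width: 0.823
grasp_force: 0.0
```

Run:
```python
from m import *
s=get_state();I,D=cams.camera("wrist");cv2.imwrite("pics/w4.png",I)
hub=np.array([568.,-57]);p0=s["tool_pos"][:2];y0=s["tcp_rot"][2]
R0=Ro.from_euler("xyz",[np.pi,0,y0]).as_matrix()
rad=np.linalg.norm(p0-hub);print(p0,y0,rad,s["gripper_width"])
a0=np.arctan2(*(p0-hub)[::-1])
for d in range(0,80,9):
    a=a0-np.radians(d);q=hub+80*np.array([np.cos(a),np.sin(a)]);v=R0.T@np.r_[q-p0,0]
    print(d,np.round(v[:2]/500,4),round(d/45,3))
```

```text
[ 546.06689489 -134.01798702] 1.1822773579832209 80.0801562440796 0.8231348408784278
0 [ 0.0002 -0.    ] 0.0
9 [-0.0007 -0.0251] 0.2
18 [ 0.0025 -0.05  ] 0.4
27 [ 0.0094 -0.0741] 0.6
36 [ 0.0201 -0.0969] 0.8
45 [ 0.0342 -0.1177] 1.0
54 [ 0.0514 -0.136 ] 1.2
63 [ 0.0712 -0.1514] 1.4
72 [ 0.0932 -0.1635] 1.6
```

View pics/w4.png

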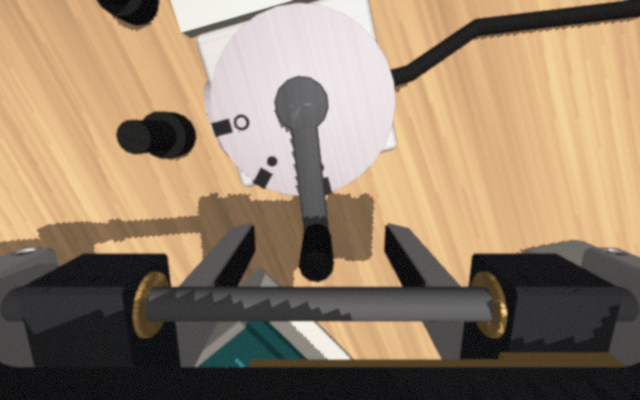

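The knob sits between the fingers at about (316,250) and the hub shows at (302,103). I'll let the fingers cage it, then sweep.

Request:
carry_out([
  [0.5,0,0,0,0],
  [0.5,0,0,0,0],
  [0.5,0,0,0,0],
  [0.5,0,0,0,0],
  [0.5,0,0,0,0],
])

```text
time: 4.1
tool_pos: [545.2, -133.7, 145.9]
tcp_rot: [-3.142, -0.0, 1.182]
wrist_force: [0.1, -1.3, 0.2]
gripper_width: 0.266
grasp_force: 0.0
```

Request:
carry_out([
  [0.5,0,-0.0125,0,0.1],
  [0.5,-0.0007,-0.025,0,0.2],
  [0.5,0.001,-0.0375,0,0.3],
  [0.5,0.0025,-0.05,0,0.4],
  [0.5,0.0055,-0.062,0,0.5],
])

```text
time: 4.72
tool_pos: [517.9, -119.9, 145.9]
tcp_rot: [3.14, -0.0, 0.787]
wrist_force: [1.6, -1.1, -1.9]
gripper_width: 0.251
grasp_force: 0.8
```

```bash
cat > arc.py <<'E'
from m import *
s=get_state();hub=np.array([568.,-57]);p0=s["tool_pos"][:2];y0=s["tcp_rot"][2]
R0=Ro.from_euler("xyz",[np.pi,0,y0]).as_matrix()
a0=np.arctan2(*(p0-hub)[::-1]);print(p0,np.degrees([a0,y0]),np.linalg.norm(p0-hub),s["gripper_width"],s["grasp_force"],s["wrist_force"],s["tool_pos"][2])
for d in np.arange(0,49,4.5):
    a=a0-np.radians(d);q=hub+80*np.array([np.cos(a),np.sin(a)]);v=R0.T@np.r_[q-p0,0]
    print(d,np.round(v[:2]/500,4),round(d/45,3))
E
python3 arc.py
```

```text
[ 517.92855382 -119.89063504] [-128.52564509   45.09000726] 80.38894014641897 0.2508539108632124 0.7520942576229572 [ 1.60884036 -1.0890776  -1.90873964] 145.93798096225137
0.0 [ 0.0008 -0.0001] 0.0
4.5 [-0.0001 -0.0126] 0.1
9.0 [-0.0001 -0.0252] 0.2
13.5 [ 0.001  -0.0377] 0.3
18.0 [ 0.0031 -0.0501] 0.4
22.5 [ 0.0061 -0.0623] 0.5
27.0 [ 0.01   -0.0742] 0.6
31.5 [ 0.0149 -0.0858] 0.7
36.0 [ 0.0207 -0.0969] 0.8
40.5 [ 0.0273 -0.1076] 0.9
45.0 [ 0.0348 -0.1177] 1.0
```

Request:
carry_out([
  [0.5,0,-0.02,0,0.16],
  [0.5,0.001,-0.04,0,0.32],
  [0.5,0.006,-0.061,0,0.49],
  [0.5,0.0125,-0.08,0,0.65],
  [0.5,0.02,-0.0965,0,0.8],
])

```text
time: 5.35
tool_pos: [490.3, -78.7, 146.0]
tcp_rot: [3.14, -0.0, 0.157]
wrist_force: [1.2, -1.6, -0.9]
gripper_width: 0.247
grasp_force: 0.7
```

```bash
python3 arc.py|head -8
```

```text
[490.31399124 -78.7160371 ] [-164.38240834    9.02128614] 80.66413220189756 0.24699810292601626 0.6993427500128746 [ 1.18545416 -1.63030474 -0.88829075] 146.00230270521274
0.0 [ 0.0013 -0.0002] 0.0
4.5 [ 0.0004 -0.0127] 0.1
9.0 [ 0.0004 -0.0252] 0.2
13.5 [ 0.0014 -0.0378] 0.3
18.0 [ 0.0034 -0.0502] 0.4
22.5 [ 0.0064 -0.0624] 0.5
27.0 [ 0.0103 -0.0743] 0.6
```

Go 22.5° more, then check.

Request:
carry_out([
  [0.5,0,-0.0127,0,0.1],
  [0.5,0,-0.0252,0,0.2],
  [0.5,0.0014,-0.0378,0,0.3],
  [0.5,0.0034,-0.05,0,0.4],
  [0.5,0.006,-0.062,0,0.5],
])

```text
time: 5.98
tool_pos: [488.1, -47.6, 146.0]
tcp_rot: [3.14, 0.0, -0.234]
wrist_force: [-0.2, -0.6, 0.4]
gripper_width: 0.251
grasp_force: 0.7
```

Request:
carry_out([
  [-0.2,0,0,0,0],
  [-0.2,0,0,0,0],
  [-0.2,0,0,-0.05,0],
  [-0.2,0,0,-0.12,0],
  [-0.2,0,0,-0.18,0],
])

```text
time: 6.6
tool_pos: [488.4, -47.5, 237.1]
tcp_rot: [-3.141, -0.0, -0.231]
wrist_force: [0.2, 0.3, -0.0]
gripper_width: 0.597
grasp_force: 0.0
```

Request:
carry_out([
  [-1,0,0,-0.02,0],
  [-1,0,0,-0.02,0],
  [-1,0,0,-0.02,0],
  [-1,0,0,-0.02,0],
  [-1,0,0,-0.02,0],
])

```text
time: 7.22
tool_pos: [488.0, -47.2, 245.2]
tcp_rot: [-3.141, 0.001, -0.231]
wrist_force: [0.7, 0.0, -0.1]
gripper_width: 0.998
grasp_force: 0.0
```

Run:
```python
from m import *
s=get_state();I,D=cams.camera("wrist");np.savez("w5.npz",I=I,D=D,p=s["tool_pos"],q=s["tcp_rot"])
cv2.imwrite("pics/w5.png",I);go(490,-50,245,0,s)
P=pose("wrist",s);C=cloud(P,D)
m=((C[...,2]>160)&(C[...,2]<172)&(D>100)).astype(np.uint8);m[:, :200]=0;m[:,430:]=0;m[280:]=0
k,l,st,c=cv2.connectedComponentsWithStats(m);i=1+np.argmax(st[1:,4]);K=onz(P,*c[i],167);print("knob",K,st[i])
z=np.zeros_like(m);z[20:240,220:430]=1
b=I.astype(int);pk=((b[...,2]-b[...,1]>4)&(b[...,0]-b[...,1]>0)&(I.min(2)>110)&(z>0)).astype(np.uint8)
cs,_=cv2.findContours(pk,0,2);e=cv2.fitEllipse(cv2.convexHull(max(cs,key=cv2.contourArea)));H=onz(P,*e[0],104);print(e,H)
d=K-H;print(np.linalg.norm(d[:2]),np.degrees(np.arctan2(d[1],d[0])))
# other caps too
```

```text
now [488.  -47.2 245.2] [-3.1415e+00  1.5000e-03 -2.3130e-01] t 7.22 shares [0.0053 0.0046 0.0004] turn -0.2946
knob [487.8202265  -49.70681048 167.        ] [312 200  23  23 393]
((310.73663330078125, 110.87163543701172), (121.95033264160156, 135.3749237060547), 3.337019205093384) [566.76172571 -57.26013734 104.        ]
79.30203682236203 174.534430456267
```

View pics/w5.png

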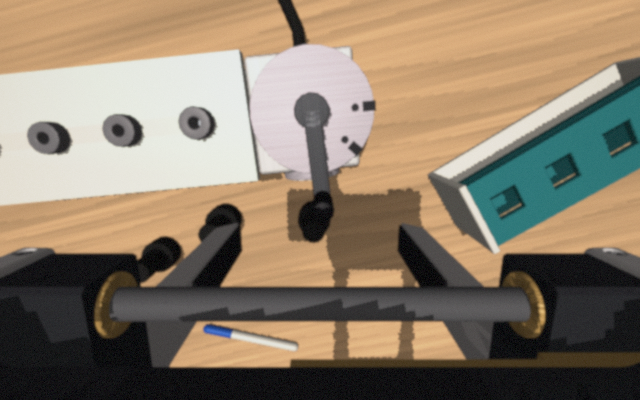

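The lever lies at about 173–174.5° against the manifold front's 172.7°, so it is in the vent notch to within 2°. Next the cartridge.

Request:
carry_out([
  [-1,0.02,0.11,-0.02,-0.2],
  [-1,0.05,0.22,-0.03,-0.4],
  [-1,0.08,0.33,-0.03,-0.6],
  [-1,0.1,0.45,-0.03,-0.8],
  [-1,0.13,0.56,-0.03,-1.0],
])

```text
time: 7.9
tool_pos: [486.9, -336.7, 260.8]
tcp_rot: [-3.142, -0.0, 0.559]
wrist_force: [-0.1, 0.2, -0.3]
gripper_width: 0.999
grasp_force: 0.0
```

Request:
carry_out([
  [-1,0.0,0.0,0,-0.2],
  [-1,0,0,0,-0.4],
  [-1,0,0,0,-0.6],
  [-1,0,0,0,-0.8],
  [-1,0,0,0,-1.0],
])

```text
time: 8.52
tool_pos: [487.3, -334.7, 260.6]
tcp_rot: [-3.141, -0.0, 1.345]
wrist_force: [0.2, -0.3, 0.4]
gripper_width: 1.001
grasp_force: 0.0
```

```bash
python3 -c "
from m import *
go(485,-395,265,1.442)"
```

```text
now [ 487.3 -334.7  260.6] [-3.1412e+00 -4.0000e-04  1.3446e+00] t 8.53 shares [-0.1186  0.0225 -0.0089] turn -0.124
```

Request:
carry_out([
  [-1,-0.08,0.015,0,-0.12],
  [-1,-0.12,0.02,0,-0.12],
  [-1,-0.12,0.02,0,-0.12],
  [-1,-0.12,0.02,0,-0.12],
  [-1,-0.12,0.02,0,-0.12],
])

```text
time: 9.15
tool_pos: [483.4, -394.3, 261.1]
tcp_rot: [3.142, -0.001, 1.434]
wrist_force: [0.1, 0.6, -0.0]
gripper_width: 1.005
grasp_force: 0.0
```

Run:
```python
from m import *
s=get_state();I,D=cams.camera("wrist");np.savez("w6.npz",I=I,D=D,p=s["tool_pos"],q=s["tcp_rot"])
cv2.imwrite("pics/w6.png",I);go(485,-395,245,1.442,s)
P=pose("wrist",s);C=cloud(P,D)
m=((C[...,2]>135)&(C[...,2]<152)&(D>100)).astype(np.uint8);m[:, :150]=0;m[:,480:]=0;m[290:]=0
k,l,st,c=cv2.connectedComponentsWithStats(m)
for i in range(1,k):
  if st[i][4]>30: print("cart",c[i],st[i],C[l==i].mean(0),onz(P,*(st[i][:2]+st[i][2:4]/2-.5),145))
# rack holes: teal mask
h=cv2.cvtColor(I,cv2.COLOR_BGR2HSV);print(C[...,2][(h[...,0]>75)&(h[...,0]<100)&(h[...,1]>120)&(D>0)].mean())
```

```text
now [ 483.4 -394.3  261.1] [ 3.1415e+00 -6.0000e-04  1.4341e+00] t 9.15 shares [-0.0009  0.0033  0.0322] turn -0.0101
cart [329.32937182 206.95415959] [316 193  28  28 589] [ 492.14822432 -401.96684415  145.64485862] [ 492.35998897 -401.71146506  145.        ]
98.03764273855832
```

View pics/w6.png

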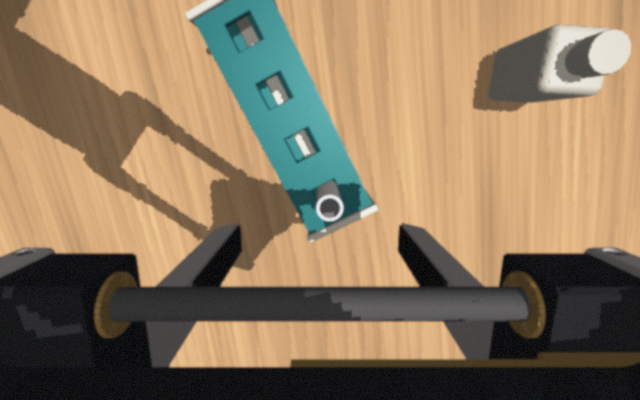

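One cartridge, its rim at (329,207), which gives (492.3, -401.8, 145.6). The height agrees with the expected 145.

Request:
carry_out([
  [-1,-0.0124,0.0197,0,-0.01],
  [-1,-0.0124,0.0197,0.08,-0.01],
  [-1,-0.0124,0.0197,0.15,-0.01],
  [-1,-0.0124,0.0197,0.15,-0.01],
  [-1,-0.0124,0.0197,0.15,-0.01],
])

```text
time: 9.82
tool_pos: [493.2, -403.6, 187.2]
tcp_rot: [3.14, 0.001, 1.442]
wrist_force: [0.5, 0.3, -0.0]
gripper_width: 0.999
grasp_force: 0.0
```

```bash
python3 -c "
from m import *
s=get_state();go(492.3,-401.8,123,1.442,s)
I,D=cams.camera('wrist');P=pose('wrist',s);C=cloud(P,D)
m=((C[...,2]>138)&(C[...,2]<152)&(D>50)).astype(np.uint8);m[:, :240]=0;m[:,400:]=0
k,l,st,c=cv2.connectedComponentsWithStats(m);i=1+np.argmax(st[1:,4]);print(st[i],onz(P,*(st[i][:2]+st[i][2:4]/2-.5),145))
"
```

```text
now [ 493.2 -403.6  187.2] [3.1398e+00 1.2000e-03 1.4417e+00] t 9.82 shares [ 0.0035 -0.0025  0.1284] turn -0.0004
[ 299  205   36   37 1046] [ 492.20193801 -402.10853802  145.        ]
```

Request:
carry_out([
  [-1,0.003,-0.002,0.04,0],
  [-1,0.003,-0.002,0.09,0],
  [-1,0.003,-0.002,0.128,0],
  [1,0.003,-0.002,0.128,0],
  [1,0.003,-0.002,0.128,0],
])

```text
time: 10.5
tool_pos: [492.4, -402.2, 123.8]
tcp_rot: [3.139, 0.002, 1.441]
wrist_force: [0.0, 0.0, 0.1]
gripper_width: 0.824
grasp_force: 0.0
```

Request:
carry_out([
  [1,0,0,0,0],
  [1,0,0,0,0],
  [1,0,0,0,0],
  [1,0,0,0,0],
  [1,0,0,0,0],
])

```text
time: 11.12
tool_pos: [491.4, -401.2, 121.9]
tcp_rot: [-3.142, -0.0, 1.442]
wrist_force: [0.3, -0.7, -0.3]
gripper_width: 0.292
grasp_force: 0.0
```

Request:
carry_out([
  [1,0,0,0,0],
  [1,0,0,0,0],
  [1,0,0,0,0],
  [1,0,0,0,0],
  [1,0,0,0,0],
])

```text
time: 11.75
tool_pos: [491.4, -401.3, 121.9]
tcp_rot: [-3.142, -0.0, 1.441]
wrist_force: [0.3, 0.4, 0.3]
gripper_width: 0.251
grasp_force: 30.0
```

Request:
carry_out([
  [1,0,0,-0.09,0],
  [1,0,0,-0.19,0],
  [1,0,0,-0.29,0],
  [1,0,0,-0.38,0],
  [1,0.08,0.004,-0.38,0],
])

```text
time: 12.38
tool_pos: [499.7, -364.9, 316.0]
tcp_rot: [3.135, 0.006, 1.438]
wrist_force: [0.5, 0.6, -1.5]
gripper_width: 0.251
grasp_force: 30.0
```

Request:
carry_out([
  [1,0.11,0.005,0,0],
  [1,0.22,0.01,0,0],
  [1,0.33,0.016,0,0],
  [1,0.44,0.022,0,0],
  [1,0.55,0.027,0,0],
])

```text
time: 13.0
tool_pos: [547.5, -89.1, 312.1]
tcp_rot: [3.141, -0.0, 1.441]
wrist_force: [0.4, -0.2, -0.1]
gripper_width: 0.249
grasp_force: 30.0
```

Request:
carry_out([
  [1,0.11,0.005,0,0],
  [1,0.22,0.01,0,0],
  [1,0.33,0.016,0,0],
  [1,0.42,0.022,0,0],
  [1,0.46,0.022,0,0],
])

```text
time: 13.62
tool_pos: [588.0, 137.9, 311.7]
tcp_rot: [-3.141, -0.0, 1.444]
wrist_force: [-0.0, 0.2, -0.2]
gripper_width: 0.254
grasp_force: 30.0
```

Run:
```python
from m import *
s=get_state();go(610.5,255.3,310,1.442,s)
I,D=cams.camera("wrist");cv2.imwrite("pics/w7.png",I);np.savez("w7.npz",I=I,D=D,p=s["tool_pos"],q=s["tcp_rot"])
P=pose("wrist",s)
for X in [(610.7,255.6,114),(601,186,114)]: print(proj(P,X))
```

```text
now [588.  137.9 311.7] [-3.1412e+00 -1.0000e-04  1.4440e+00] t 13.62 shares [0.2386 0.015  0.0034] turn 0.0026
(np.float64(326.131127589343), np.float64(73.80597606483097))
(np.float64(325.0479504518098), np.float64(140.41024902281478))
```

View pics/w7.png

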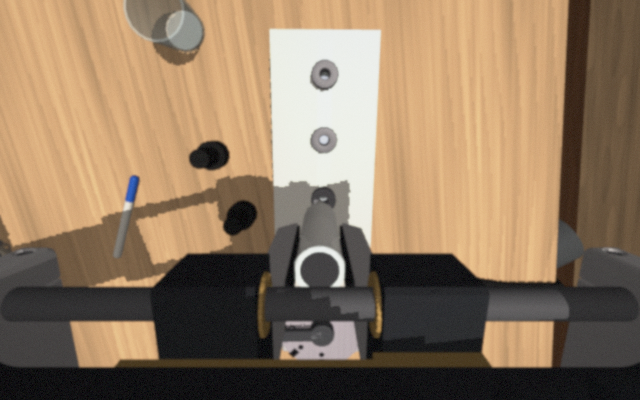

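The cartridge is held upright, and ports 3 and 2 show at (325,74) and (324,140), as predicted. I'll come lower, one port behind, to measure port 3 precisely.

Request:
carry_out([
  [1,0.06,0.009,0.05,0],
  [1,0.098,0.015,0.1,0.003],
  [1,0.098,0.015,0.13,0.003],
  [1,0.098,0.015,0.13,0.003],
  [1,0.098,0.015,0.13,0.003],
])

```text
time: 14.3
tool_pos: [602.2, 182.2, 248.1]
tcp_rot: [3.14, -0.0, 1.438]
wrist_force: [-0.3, 0.2, 0.4]
gripper_width: 0.249
grasp_force: 30.0
```

```bash
cat >> m.py <<'E'
def port(I,P,guess,th=None):
    """mouth centre: grey boss blob on the white lid -> ellipse; and dark-hole ring; printed for comparison"""
    u,v=map(int,np.round(proj(P,guess)));w=26;s=4
    g=cv2.cvtColor(I,cv2.COLOR_BGR2GRAY)[v-w:v+w,u-w:u+w]
    g=cv2.resize(g,None,fx=s,fy=s,interpolation=cv2.INTER_CUBIC)
    r0=15*P[0]/(P[4][2]-114)*s
    c=cv2.HoughCircles(cv2.GaussianBlur(g,(5,5),0),cv2.HOUGH_GRADIENT_ALT,1,8,param1=200,param2=.3,minRadius=int(r0*.25),maxRadius=int(r0*1.2))
    out=[]
    for x,y,rr in (c[0] if c is not None else []):
        U=u-w+(x+.5)/s-.5;V=v-w+(y+.5)/s-.5;out.append((U,V,rr/r0*15));print("circle",round(U,2),round(V,2),"r mm",round(rr/r0*15,1),onz(P,U,V,114).round(1))
    t,b=cv2.threshold(g,0,255,cv2.THRESH_BINARY_INV+cv2.THRESH_OTSU)
    cs,_=cv2.findContours(b,0,2);k=max(cs,key=cv2.contourArea)
    (x,y),(a,bb),_=cv2.fitEllipse(cv2.convexHull(k));U=u-w+(x+.5)/s-.5;V=v-w+(y+.5)/s-.5
    print("boss",round(U,2),round(V,2),"axes mm",a/r0*15,bb/r0*15,onz(P,U,V,110).round(1),"predicted",np.round(proj(P,guess),1))
E
python3 - <<'E'
from m import *
s=get_state();I,D=cams.camera("wrist");np.savez("w8.npz",I=I,D=D,p=s["tool_pos"],q=s["tcp_rot"])
P=pose("wrist",s);go(610.5,255.3,245,1.442,s)
port(I,P,(610.7,255.6,114))
u,v=map(int,proj(P,(610.7,255.6,114)));C=cloud(P,D);print(np.median(C[v-8:v+9,u+9:u+12,2]))
cv2.imwrite("pics/w8.png",cv2.resize(np.hstack([I[max(v-40,0):v+40,u-40:u+40],I[200:280,280:360]]),None,fx=5,fy=5))
E
```

```text
now [602.2 182.2 248.1] [ 3.1399 -0.      1.4378] t 14.3 shares [ 0.1472 -0.0029  0.0063] turn -0.0053
circle 315.88 116.62 r mm 16.5 [609.6 255.4 114. ]
circle 310.88 122.12 r mm 10.6 [604.4 251.2 114. ]
circle 315.88 116.62 r mm 5.1 [609.6 255.4 114. ]
boss 314.47 116.41 axes mm 30.9527318004536 33.24246889526378 [608.3 255.9 110. ] predicted [317.1 116.2]
114.53018487114377
```

View pics/w8.png

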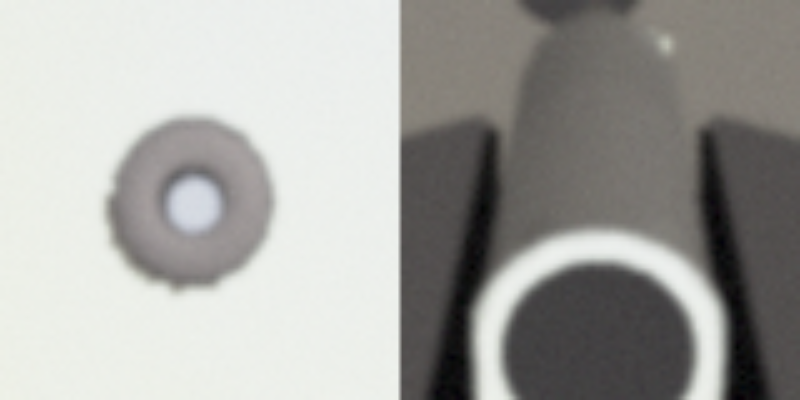

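Port 3's mouth circle (r 5.1 mm) sits at (609.6, 255.4) and its height reads 114.5, both plausible. The cartridge rim is centred between the pads. Align over the port.

Request:
carry_out([
  [1,0.08,-0.003,0,-0.005],
  [1,0.148,-0.0057,0,-0.005],
  [1,0.148,-0.0057,0,-0.005],
  [1,0.148,-0.0057,0,-0.005],
  [1,0.148,-0.0057,0,-0.005],
])

```text
time: 14.98
tool_pos: [608.7, 255.9, 247.5]
tcp_rot: [3.141, 0.0, 1.442]
wrist_force: [-0.5, 0.1, -0.3]
gripper_width: 0.247
grasp_force: 30.0
```

```bash
python3 -c "
from m import *
go(609.2,256.0,181.2,1.442)"
```

```text
now [608.7 255.9 247.5] [3.1410e+00 3.0000e-04 1.4419e+00] t 14.97 shares [0.0003 0.0008 0.1325] turn -0.0001
```

Request:
carry_out([
  [1,0.0003,0.0006,0.02,0],
  [1,0.0003,0.0006,0.035,0],
  [1,0.0003,0.0006,0.05,0],
  [1,0.0003,0.0006,0.065,0],
  [1,0.0003,0.0006,0.075,0],
])

```text
time: 15.6
tool_pos: [608.7, 257.2, 208.7]
tcp_rot: [-3.141, 0.0, 1.443]
wrist_force: [-0.5, 0.8, -0.3]
gripper_width: 0.249
grasp_force: 30.0
```

Request:
carry_out([
  [1,0,0,0.015,0],
  [1,0,0,0.03,0],
  [1,0,0,0.04,0],
  [1,0,0,0.048,0],
  [1,0,0,0.052,0],
])

```text
time: 16.23
tool_pos: [608.9, 257.3, 183.3]
tcp_rot: [-3.142, -0.0, 1.443]
wrist_force: [0.3, 0.2, 0.1]
gripper_width: 0.249
grasp_force: 30.0
```

Request:
carry_out([
  [1,0,0,0.002,0],
  [1,0,0,0.004,0],
  [1,0,0,0.005,0],
  [1,0,0,0.006,0],
  [1,0,0,0.006,0],
])

```text
time: 16.85
tool_pos: [609.0, 257.2, 180.9]
tcp_rot: [3.141, -0.0, 1.443]
wrist_force: [-1.1, 0.2, 1.0]
gripper_width: 0.251
grasp_force: 30.0
```

Request:
carry_out([
  [1,0,0,0.002,0],
  [1,0,0,0.003,0],
  [-1,0,0,0.002,0],
  [-1,0,0,0.002,0],
  [-1,0,0,0.002,0],
])

```text
time: 17.48
tool_pos: [608.9, 257.2, 179.0]
tcp_rot: [-3.141, 0.0, 1.443]
wrist_force: [0.1, 0.5, -0.0]
gripper_width: 0.534
grasp_force: 0.0
```

Request:
carry_out([
  [-1,0,0,0,0],
  [-1,0,0,-0.02,0],
  [-1,0,0,-0.1,0],
  [-1,-0.06,0,-0.2,0],
  [-1,-0.15,0,-0.2,0],
])

```text
time: 18.1
tool_pos: [601.8, 183.5, 285.0]
tcp_rot: [3.132, -0.004, 1.445]
wrist_force: [1.0, 0.1, -0.8]
gripper_width: 0.996
grasp_force: 0.0
```

Request:
carry_out([
  [-1,0,0,0,0],
  [-1,0,0,0,0],
  [-1,0,0,0,0],
  [-1,0,0,0,0],
  [-1,0,0,0,0],
])

```text
time: 18.73
tool_pos: [599.4, 183.4, 279.1]
tcp_rot: [-3.141, -0.0, 1.444]
wrist_force: [-0.4, 0.0, 0.1]
gripper_width: 0.998
grasp_force: 0.0
```

```bash
cat > caps.py <<'E'
from m import *
def caps(ex=()):
    for n in ("top","scene"):
        I,D=cams.camera(n);P=pose(n);C=cloud(P,D);np.savez(n+"L.npz",I=I,D=D)
        m=(I.max(2)<60)&(C[...,2]>58)&(C[...,2]<82)&(C[...,0]>250)&(C[...,0]<800)&(abs(C[...,1])<450)
        k,l,s,c=cv2.connectedComponentsWithStats(m.astype(np.uint8))
        for i in range(1,k):
            if s[i][4]>25: print(n,c[i].round(1),s[i][4],np.median(C[l==i],0).round(1))
E
python3 - <<'E'
from caps import *
s=get_state();I,D=cams.camera("wrist");P=pose("wrist",s);C=cloud(P,D);np.savez("w9.npz",I=I,D=D,p=s["tool_pos"],q=s["tcp_rot"])
go(0,0,0,1.442,s)
m=((C[...,2]>195)&(C[...,2]<212)&(D>50)).astype(np.uint8);m[:,:240]=0;m[:,420:]=0;m[280:]=0
k,l,st,c=cv2.connectedComponentsWithStats(m)
for i in range(1,k):
    if st[i][4]>60:print(st[i],C[l==i].mean(0),onz(P,*(st[i][:2]+st[i][2:4]/2-.5),204))
caps()
E
```

```text
now [599.4 183.4 279.1] [-3.1411 -0.      1.4439] t 18.73 shares [-0.5157 -1.1424  0.5588] turn 0.0024
[304  98  34  35 936] [609.65979683 255.77658274 204.94441424] [609.9979377  255.90537147 204.        ]
top [283.6 260.5] 85 [465.1  84.1  69.9]
top [328.5 269.7] 83 [440.7 -30.9  69.4]
top [246.6 270.6] 82 [437.7 177.5  69.5]
scene [318.4 148.8] 57 [439.8 175.5  69.8]
scene [311.4 170.3] 63 [465.7  83.1  69.9]
scene [285.1 193.5] 70 [442.8 -33.4  70.7]
scene [317.6 227.9] 56 [ 586.6 -103.6   69.3]
```

The cartridge top is at 204.9, against 204 when home, and stands centred over port 3. The caps have not moved. First cap, at about (439,177).

Request:
carry_out([
  [-1,-0.02,-0.1,0,0.002],
  [-1,-0.04,-0.2,0.05,0.002],
  [-1,-0.053,-0.3,0.1,0.002],
  [-1,-0.053,-0.315,0.16,0.002],
  [-1,-0.053,-0.315,0.16,0.002],
])

```text
time: 19.5
tool_pos: [437.6, 176.3, 198.2]
tcp_rot: [-3.138, 0.001, 1.442]
wrist_force: [-0.9, 0.8, 1.0]
gripper_width: 1.002
grasp_force: 0.0
```

Request:
carry_out([
  [-1,0,0,0,0],
  [-1,0,0,0,0],
  [-1,0,0,0,0],
  [-1,0,0,0,0],
  [-1,0,0,0,0],
])

```text
time: 20.12
tool_pos: [439.9, 176.6, 199.5]
tcp_rot: [3.142, -0.0, 1.441]
wrist_force: [0.4, -0.1, -0.6]
gripper_width: 1.001
grasp_force: 0.0
```

```bash
cat > wcap.py <<'E'
from m import *
import sys
def wcap(gx,gy,tz,yaw,z0=0):
    s=get_state();I,D=cams.camera("wrist");P=pose("wrist",s);C=cloud(P,D);np.savez("wL.npz",I=I,D=D)
    m=((abs(C[...,2]-70-z0)<5)&(np.hypot(C[...,0]-gx,C[...,1]-gy)<40)).astype(np.uint8)
    k,l,st,c=cv2.connectedComponentsWithStats(m);i=1+np.argmax(st[1:,4]);X=onz(P,*(st[i][:2]+st[i][2:4]/2-.5),70+z0)
    cs,_=cv2.findContours((l==i).astype(np.uint8),0,2);e=cv2.fitEllipse(cv2.convexHull(cs[0]));X2=onz(P,*e[0],70+z0)
    print("stem top",st[i],"z",np.median(C[l==i][:,2]),X.round(1),X2.round(1),"dia mm",np.array(e[1])*(P[4][2]-70-z0)/P[0]);go(X2[0],X2[1],tz,yaw,s);return X2
if __name__=="__main__": wcap(*map(float,sys.argv[1:]))
E
python3 wcap.py 439 177 53 1.442
```

```text
stem top [303 178  27  28 587] z 70.56678532514695 [438.  181.9  70. ] [438.3 181.8  70. ] dia mm [24.92486809 25.42701298]
now [439.9 176.6 199.5] [ 3.1415e+00 -1.0000e-04  1.4415e+00] t 20.12 shares [ 0.0099 -0.0045  0.2931] turn -0.0007
```

Request:
carry_out([
  [-1,0.0099,-0.0045,0.07,0],
  [-1,0.0099,-0.0045,0.16,0],
  [-1,0.0099,-0.0045,0.24,0],
  [-1,0.0099,-0.0045,0.28,0],
  [-1,0.0099,-0.0045,0.293,0],
])

```text
time: 20.8
tool_pos: [437.4, 181.6, 51.8]
tcp_rot: [-3.139, 0.001, 1.442]
wrist_force: [0.0, 0.1, 0.0]
gripper_width: 0.999
grasp_force: 0.0
```

Request:
carry_out([
  [1,0,0,0,0],
  [1,0,0,0,0],
  [1,0,0,0,0],
  [1,0,0,0,0],
  [1,0,0,0,0],
])

```text
time: 21.42
tool_pos: [438.3, 181.9, 53.2]
tcp_rot: [3.141, -0.0, 1.442]
wrist_force: [-1.1, -0.1, -1.2]
gripper_width: 0.504
grasp_force: 0.0
```

Request:
carry_out([
  [1,0,0,0,0],
  [1,0,0,0,0],
  [1,0,0,0,0],
  [1,0,0,0,0],
  [1,0,0,0,0],
])

```text
time: 22.05
tool_pos: [438.1, 181.8, 52.9]
tcp_rot: [-3.141, -0.0, 1.442]
wrist_force: [-0.6, 0.1, -0.5]
gripper_width: 0.261
grasp_force: 30.0
```

Request:
carry_out([
  [1,0,0,-0.08,0],
  [1,0,0,-0.2,0],
  [1,0,0.05,-0.32,0],
  [1,-0.04,0.17,-0.32,0],
  [1,-0.08,0.28,-0.32,0],
])

```text
time: 22.68
tool_pos: [573.8, 123.9, 214.6]
tcp_rot: [3.138, -0.001, 1.443]
wrist_force: [-0.5, 0.2, -0.6]
gripper_width: 0.264
grasp_force: 30.0
```

Request:
carry_out([
  [1,-0.01,0.041,0,0],
  [1,-0.01,0.041,0,0],
  [1,-0.01,0.041,0,0],
  [1,-0.01,0.041,0,0],
  [1,-0.01,0.041,0,0],
])

```text
time: 23.3
tool_pos: [590.7, 117.1, 213.4]
tcp_rot: [3.141, -0.0, 1.442]
wrist_force: [-1.4, 0.7, -0.3]
gripper_width: 0.264
grasp_force: 30.0
```

```bash
cat > wport.py <<'E'
from m import *
import sys
gx,gy,tz=map(float,sys.argv[1:4])
s=get_state();I,D=cams.camera("wrist");np.savez("wL.npz",I=I,D=D);P=pose("wrist",s)
port(I,P,(gx,gy,114));go(gx,gy,tz,1.442,s)
E
python3 wport.py 600.6 186 153
```

```text
circle 318.88 120.62 r mm 15.5 [599.9 186.1 114. ]
circle 318.88 120.62 r mm 5.1 [599.9 186.1 114. ]
boss 317.76 120.07 axes mm 30.79147553046248 32.34894562482516 [599.  186.7 110. ] predicted [319.8 120.6]
now [590.7 117.1 213.4] [ 3.1414e+00 -2.0000e-04  1.4425e+00] t 23.3 shares [0.1392 0.0019 0.1208] turn 0.0006
```

Request:
carry_out([
  [1,0.07,0,0,0],
  [1,0.139,-0.0005,0,0],
  [1,0.139,-0.0005,0.03,0],
  [1,0.139,-0.0005,0.05,0],
  [1,0.139,-0.0005,0.06,0],
])

```text
time: 23.98
tool_pos: [599.4, 184.4, 181.7]
tcp_rot: [-3.14, 0.001, 1.441]
wrist_force: [0.7, -0.1, -1.5]
gripper_width: 0.271
grasp_force: 30.0
```

Request:
carry_out([
  [1,0,0,0.01,0],
  [1,0,0,0.02,0],
  [1,0,0,0.03,0],
  [1,0,0,0.03,0],
  [1,0,0,0.03,0],
])

```text
time: 24.6
tool_pos: [600.4, 185.5, 168.2]
tcp_rot: [3.141, -0.0, 1.442]
wrist_force: [-0.7, 0.0, -0.3]
gripper_width: 0.262
grasp_force: 30.0
```

Request:
carry_out([
  [1,0.001,-0.002,0,0],
  [1,0.001,-0.002,0.008,0],
  [1,0.001,-0.002,0.016,0],
  [1,0.001,-0.002,0.024,0],
  [1,0.001,-0.002,0.028,0],
])

```text
time: 25.22
tool_pos: [599.1, 186.1, 153.5]
tcp_rot: [-3.141, 0.0, 1.441]
wrist_force: [-0.7, 0.2, -1.7]
gripper_width: 0.262
grasp_force: 30.0
```

Request:
carry_out([
  [1,0,0,0.002,0],
  [1,0,0,0.003,0],
  [-1,0,0,0.002,0],
  [-1,0,0,0.001,0],
  [-1,0,0,0.001,0],
])

```text
time: 25.85
tool_pos: [599.5, 186.1, 153.5]
tcp_rot: [3.141, -0.0, 1.442]
wrist_force: [-0.4, -0.2, 0.1]
gripper_width: 0.552
grasp_force: 0.0
```

Request:
carry_out([
  [-1,0,0,0,0],
  [-1,0,0,0,0],
  [-1,0,0,-0.05,0],
  [-1,0,0,-0.12,0],
  [-1,-0.06,0,-0.2,0],
])

```text
time: 26.48
tool_pos: [595.3, 157.4, 253.8]
tcp_rot: [-3.14, -0.001, 1.444]
wrist_force: [1.0, -0.0, 0.6]
gripper_width: 0.997
grasp_force: 0.0
```

Request:
carry_out([
  [-1,-0.05,0,0,0],
  [-1,-0.05,0,0,0],
  [-1,-0.05,0,0,0],
  [-1,-0.05,0,0,0],
  [-1,-0.05,0,0,0],
])

```text
time: 27.1
tool_pos: [592.2, 132.3, 252.9]
tcp_rot: [-3.141, -0.0, 1.442]
wrist_force: [0.9, 0.3, -0.3]
gripper_width: 1.003
grasp_force: 0.0
```

```bash
python3 -c "
from wcap import *
wcap(600,186,0,1.442,100)
import caps;caps.caps()"
```

```text
stem top [303 125  34  34 892] z 170.60252055410083 [599.7 185.6 170. ] [599.6 185.7 170. ] dia mm [25.87843117 26.27099495]
now [592.2 132.3 252.9] [-3.1407e+00 -1.0000e-04  1.4424e+00] t 27.1 shares [0.1079 0.0014 0.5059] turn 0.0005
top [328.6 269.7] 82 [440.7 -30.9  69.8]
scene [285.1 193.3] 70 [442.2 -31.2  70.1]
scene [321.9 230.2] 28 [ 601.6 -105.1   68.8]
```

The cap on port 2 is seated: its top reads 170.6, exactly 100 mm above its bench reading. The middle cap is hidden from the fixed cameras by the arm, or has been knocked, so I'll go and look.

Request:
carry_out([
  [-1,-0.03,-0.08,0,0],
  [-1,-0.07,-0.16,0.02,0],
  [-1,-0.128,-0.238,0.06,0],
  [-1,-0.128,-0.238,0.1,0],
  [-1,-0.128,-0.238,0.1,0],
])

```text
time: 27.88
tool_pos: [464.8, 83.3, 202.7]
tcp_rot: [-3.14, 0.0, 1.441]
wrist_force: [0.8, -0.1, 0.3]
gripper_width: 1.0
grasp_force: 0.0
```

Request:
carry_out([
  [-1,0,0,0,0],
  [-1,0,0,0,0],
  [-1,0,0,0,0],
  [-1,0,0,0,0],
  [-1,0,0,0,0],
])

```text
time: 28.5
tool_pos: [466.1, 83.4, 203.5]
tcp_rot: [3.142, -0.0, 1.442]
wrist_force: [-0.8, -0.5, 0.1]
gripper_width: 1.0
grasp_force: 0.0
```

```bash
python3 wcap.py 466 86 53 1.442
```

```text
Traceback (most recent call last):
  File "wcap.py", line 9, in <module>
    if __name__=="__main__": wcap(*map(float,sys.argv[1:]))
                             ~~~~^^^^^^^^^^^^^^^^^^^^^^^^^^
  File "wcap.py", line 6, in wcap
    k,l,st,c=cv2.connectedComponentsWithStats(m);i=1+np.argmax(st[1:,4]);X=onz(P,*(st[i][:2]+st[i][2:4]/2-.5),70+z0)
                                                     ~~~~~~~~~^^^^^^^^^^
ValueError: attempt to get argmax of an empty sequence
```

It isn't there, so it has been knocked. Look at the wrist and top images.

Run:
```python
from m import *
I=np.load("wL.npz")["I"];cv2.imwrite("pics/w10.png",I)
D=np.load("wL.npz")["D"];P=pose("wrist");C=cloud(P,D)
m=((I.max(2)<70)&(C[...,2]>8)&(C[...,2]<85)&(D>150)).astype(np.uint8)
k,l,s,c=cv2.connectedComponentsWithStats(m)
for i in range(1,k):
    if s[i][4]>60: print(s[i],np.median(C[l==i],0),C[l==i][:,2].max())
```

```text
[ 301  212   63   53 1630] [470.95742918  25.56889656  30.18147172] 46.34919762466859
[293 260  33  27 764] [442.8598163  -16.22989214  26.81743532] 60.142562785585596
```

View pics/w10.png

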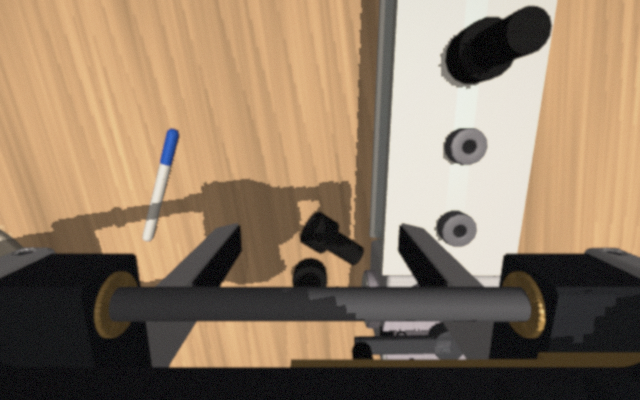

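The middle cap has been knocked over. It lies at about (320,230)–(355,255) with its stem towards the manifold, world about (470,25), and reads at most 46 mm high. The upright third cap is at (309,272), beside it. I'll take the upright cap first to make room. I'm choosing a yaw that puts the gripper body's narrow side towards the knob.

Request:
carry_out([
  [-1,-0.1,-0.01,0,-0.2],
  [-1,-0.2,-0.02,0,-0.4],
  [-1,-0.233,-0.02,0,-0.6],
  [-1,-0.233,-0.02,0,-0.8],
  [-1,-0.233,-0.02,0,-1],
])

```text
time: 29.18
tool_pos: [441.0, -31.2, 203.5]
tcp_rot: [3.141, 0.0, 2.231]
wrist_force: [0.4, 0.0, 0.3]
gripper_width: 0.999
grasp_force: 0.0
```

Request:
carry_out([
  [0.1,0,0,0,-0.2],
  [0.1,0,0,0,-0.4],
  [0.1,0,0,0,-0.6],
  [0.1,0,0,0,-0.67],
  [0.1,0,0,0,-0.67],
])

```text
time: 29.8
tool_pos: [441.0, -30.8, 203.5]
tcp_rot: [3.142, 0.0, 2.752]
wrist_force: [0.4, -0.4, -0.0]
gripper_width: 0.504
grasp_force: 0.0
```

Request:
carry_out([
  [0.1,0,0,0,0],
  [0.1,0,0,0,0],
  [0.1,0,0,0,0],
  [0.1,0,0,0,0],
  [0.1,0,0,0,0],
])

```text
time: 30.42
tool_pos: [441.0, -30.8, 203.4]
tcp_rot: [3.142, -0.0, 2.753]
wrist_force: [0.0, 0.5, 0.0]
gripper_width: 0.448
grasp_force: 0.0
```

Run:
```python
from wcap import *
wcap(441,-28,57,2.754)
W=np.load("wL.npz");I=W["I"];D=W["D"];P=pose("wrist");C=cloud(P,D)
cv2.imwrite("pics/w11.png",I)
m=((I.max(2)<75)&(C[...,2]>8)&(C[...,2]<50)&(D>150)&(C[...,1]>-5)&(C[...,1]<90)&(C[...,0]<540)&(C[...,0]>400)).astype(np.uint8)
k,l,s,c=cv2.connectedComponentsWithStats(m);i=1+np.argmax(s[1:,4]);X=C[l==i];print(s[i],X.mean(0),X.min(0),X.max(0))
w,v=np.linalg.eigh(np.cov(X[:,:2].T));a=v[:,1];q=(X[:,:2]-X[:,:2].mean(0))@a;print(a,q.min(),q.max())
for b in np.arange(-35,40,8):
    g=X[abs(q-b)<4]
    if len(g)>3: n=(g[:,:2]-X[:,:2].mean(0))@np.array([-a[1],a[0]]);print(b,len(g),n.min().round(),n.max().round(),g[:,2].max().round())
```

```text
stem top [308 180  27  27 565] z 70.44454437617202 [439.9 -28.2  70. ] [439.8 -27.9  70. ] dia mm [24.68510925 25.14217736]
now [441.  -30.8 203.4] [ 3.1416 -0.      2.7531] t 30.43 shares [0.0044 0.0044 0.2929] turn -0.0012
[ 353  162   45   63 1560] [465.45667795  20.96538516  32.66426046] [436.28295573  -4.9752644    8.01780305] [502.63220927  51.99061886  46.41520444]
[-0.75456831  0.6562215 ] -39.927850937690906 26.634505922020374
-35 88 -12.0 7.0 29.0
-27 140 -12.0 11.0 31.0
-19 144 -11.0 10.0 32.0
-11 147 -11.0 10.0 34.0
-3 172 -18.0 17.0 43.0
5 266 -19.0 17.0 44.0
13 269 -19.0 17.0 46.0
21 306 -21.0 17.0 46.0
29 22 -14.0 14.0 23.0
```

View pics/w11.png

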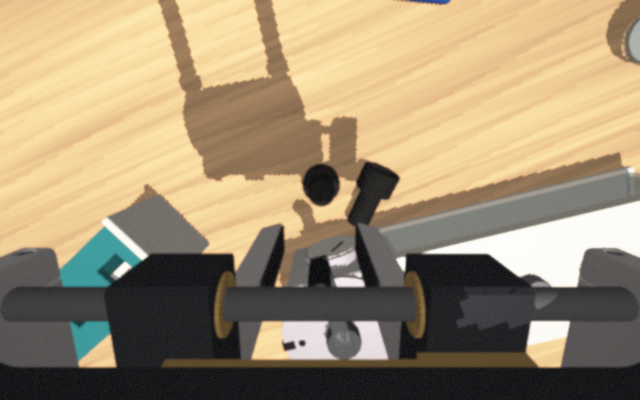

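The stem top is at (439.8, -27.9, 70.4). The lying cap's axis points (-0.755, 0.656) towards the rim, with the stem end near (495,-5). Descend on the upright cap.

Request:
carry_out([
  [0.1,0.0044,0.0044,0.06,0],
  [0.1,0.0044,0.0044,0.14,0],
  [0.1,0.0044,0.0044,0.22,0],
  [0.1,0.0044,0.0044,0.28,0],
  [0.1,0.0044,0.0044,0.292,0],
])

```text
time: 31.1
tool_pos: [438.4, -27.7, 56.0]
tcp_rot: [-3.141, -0.004, 2.753]
wrist_force: [-0.4, 0.7, 1.0]
gripper_width: 0.449
grasp_force: 0.0
```

Request:
carry_out([
  [1,0,0,0,0],
  [1,0,0,0,0],
  [1,0,0,0,0],
  [1,0,0,0,0],
  [1,0,0,0,0],
])

```text
time: 31.72
tool_pos: [440.9, -28.2, 58.5]
tcp_rot: [3.141, 0.003, 2.753]
wrist_force: [-0.3, 0.4, 5.8]
gripper_width: 0.265
grasp_force: 30.0
```

Request:
carry_out([
  [1,0,0,-0.09,0],
  [1,0,0,-0.19,0],
  [1,0,0,-0.29,0],
  [1,0,0.02,-0.34,0],
  [1,0,0.06,-0.34,0],
])

```text
time: 32.35
tool_pos: [452.4, -0.4, 229.9]
tcp_rot: [3.141, 0.005, 2.752]
wrist_force: [0.1, -0.3, -0.1]
gripper_width: 0.267
grasp_force: 30.0
```

Request:
carry_out([
  [1,-0.04,0.06,0,0.2],
  [1,-0.08,0.12,0,0.4],
  [1,-0.13,0.17,0,0.6],
  [1,-0.18,0.186,0,0.8],
  [1,-0.206,0.186,0,1],
])

```text
time: 32.98
tool_pos: [582.7, 47.3, 226.7]
tcp_rot: [-3.141, -0.001, 1.963]
wrist_force: [-1.4, -0.5, -0.4]
gripper_width: 0.262
grasp_force: 30.0
```

Request:
carry_out([
  [1,0,0,0.02,0.2],
  [1,0,0,0.03,0.4],
  [1,0,0,0.03,0.6],
  [1,0,0,0.03,0.67],
  [1,0,0,0.03,0.67],
])

```text
time: 33.6
tool_pos: [581.4, 46.9, 212.1]
tcp_rot: [-3.141, -0.0, 1.442]
wrist_force: [1.2, -0.1, 0.0]
gripper_width: 0.263
grasp_force: 30.0
```

Request:
carry_out([
  [1,0,0,0,0],
  [1,0,0,0,0],
  [1,0,0,0,0],
  [1,0,0,0,0],
  [1,0,0,0,0],
])

```text
time: 34.22
tool_pos: [581.8, 46.9, 212.5]
tcp_rot: [3.142, -0.0, 1.442]
wrist_force: [0.2, 1.2, -0.7]
gripper_width: 0.264
grasp_force: 30.0
```

```bash
python3 wport.py 591.2 116.6 158.5
```

```text
circle 317.88 119.12 r mm 15.5 [590.3 117.1 114. ]
circle 317.88 119.12 r mm 5.1 [590.3 117.1 114. ]
boss 317.05 119.18 axes mm 30.96421282563433 32.53893919391551 [589.6 117.2 110. ] predicted [319.1 119.6]
now [581.8  46.9 212.5] [ 3.1415e+00 -1.0000e-04  1.4416e+00] t 34.23 shares [0.1407 0.0008 0.108 ] turn -0.0005
```

Run:
```python
from m import *
W=np.load("wL.npz");I,D=W["I"],W["D"];s=get_state();P=pose("wrist",s);C=cloud(P,D)
m=((abs(C[...,2]-224)<7)&(np.hypot(C[...,0]-581.8,C[...,1]-47)<16)).astype(np.uint8)
cs,_=cv2.findContours(m,0,2);c=max(cs,key=cv2.contourArea);e=cv2.fitEllipse(cv2.convexHull(c));z=np.median(C[...,2][m>0]);print(e,z,onz(P,*e[0],z),np.array(e[1])*(P[4][2]-z)/P[0],s["tool_pos"])
```

```text
((318.7010803222656, 253.74493408203125), (53.870948791503906, 61.0469856262207), 93.43938446044922) 224.51717491119342 [582.42013581  48.88828886 224.51717491] [25.70175754 29.12543511] [581.79320596  46.84780117 212.48600012]
```

Request:
carry_out([
  [1,0.07,0,0,0],
  [1,0.1384,-0.0018,0,0],
  [1,0.1384,-0.0018,0.03,0],
  [1,0.1384,-0.0018,0.06,0],
  [1,0.1384,-0.0018,0.074,0],
])

```text
time: 34.9
tool_pos: [588.8, 114.6, 173.6]
tcp_rot: [-3.139, 0.001, 1.441]
wrist_force: [-0.6, -0.2, -1.5]
gripper_width: 0.261
grasp_force: 30.0
```

Request:
carry_out([
  [1,0,0,0,0],
  [1,0,0,0,0],
  [1,0,0,0,0],
  [1,0,0,0,0],
  [1,0,0,0,0],
])

```text
time: 35.52
tool_pos: [589.9, 115.6, 175.7]
tcp_rot: [3.141, -0.0, 1.442]
wrist_force: [0.2, -0.7, -0.4]
gripper_width: 0.262
grasp_force: 30.0
```

Exactly on target, with the rim at about 117.5. Descend.

Request:
carry_out([
  [1,0,0,0.01,0],
  [1,0,0,0.016,0],
  [1,0,0,0.024,0],
  [1,0,0,0.03,0],
  [1,0,0,0.033,0],
])

```text
time: 36.15
tool_pos: [589.7, 115.6, 158.7]
tcp_rot: [-3.141, -0.0, 1.442]
wrist_force: [-0.4, -0.1, -0.7]
gripper_width: 0.264
grasp_force: 30.0
```

Request:
carry_out([
  [1,0,0,0.002,0],
  [1,0,0,0.003,0],
  [-1,0,0,0.002,0],
  [-1,0,0,0.001,0],
  [-1,0,0,0.001,0],
])

```text
time: 36.78
tool_pos: [589.9, 115.6, 158.3]
tcp_rot: [3.142, -0.0, 1.441]
wrist_force: [-0.6, 0.5, 0.6]
gripper_width: 0.547
grasp_force: 0.0
```

Request:
carry_out([
  [-1,0,0,0,0],
  [-1,0,0,0,0],
  [-1,0,0,-0.05,0],
  [-1,0,0,-0.12,0],
  [-1,-0.06,0,-0.18,0],
])

```text
time: 37.4
tool_pos: [586.2, 86.9, 249.5]
tcp_rot: [3.141, -0.001, 1.444]
wrist_force: [0.1, 0.3, 0.2]
gripper_width: 0.997
grasp_force: 0.0
```

Request:
carry_out([
  [-1,-0.05,0,0,0],
  [-1,-0.05,0,0,0],
  [-1,-0.05,0,0,0],
  [-1,-0.05,0,0,0],
  [-1,-0.05,0,0,0],
])

```text
time: 38.02
tool_pos: [582.7, 61.8, 248.1]
tcp_rot: [-3.141, -0.0, 1.442]
wrist_force: [-0.1, 1.1, -0.4]
gripper_width: 0.998
grasp_force: 0.0
```

```bash
python3 -c "
from wcap import *
wcap(590.3,117,0,1.442,100)"
```

```text
stem top [302 122  35  35 938] z 170.53365526943824 [590.1 117.2 170. ] [590.1 117.2 170. ] dia mm [25.93383254 26.47935391]
now [582.7  61.8 248.1] [-3.1409e+00 -2.0000e-04  1.4424e+00] t 38.02 shares [0.1117 0.0009 0.4961] turn 0.0006
```

Cap 2 is seated (170.5, concentric). Next the lying cap. I'll grip it by the skirt, where there is room, then lever the stem up over the lid's front edge so that it ends nearly rim down.

Request:
carry_out([
  [-1,-0.03,-0.08,0,-0.2],
  [-1,-0.06,-0.16,0,-0.4],
  [-1,-0.09,-0.23,0.04,-0.6],
  [-1,-0.0976,-0.242,0.086,-0.8],
  [-1,-0.0976,-0.242,0.086,-1],
])

```text
time: 38.7
tool_pos: [454.2, 28.4, 204.1]
tcp_rot: [-3.139, -0.002, 2.232]
wrist_force: [0.1, -0.1, 0.3]
gripper_width: 1.001
grasp_force: 0.0
```

Request:
carry_out([
  [-0.35,0,0,0,-0.15],
  [-0.35,0,0,0,-0.253],
  [-0.35,0,0,0,-0.253],
  [-0.35,0,0,0,-0.253],
  [-0.35,0,0,0,-0.253],
])

```text
time: 39.33
tool_pos: [456.4, 28.4, 205.5]
tcp_rot: [3.141, -0.0, 2.425]
wrist_force: [-0.4, -0.1, 0.3]
gripper_width: 0.678
grasp_force: 0.0
```

```bash
cat > lying.py <<'E'
from m import *
s=get_state();I,D=cams.camera("wrist");P=pose("wrist",s);C=cloud(P,D);np.savez("wL.npz",I=I,D=D)
m=((I.max(2)<75)&(C[...,2]>8)&(C[...,2]<55)&(D>150)&(np.hypot(C[...,0]-465,C[...,1]-21)<60)).astype(np.uint8)
k,l,st,c=cv2.connectedComponentsWithStats(m);i=1+np.argmax(st[1:,4]);X=C[l==i];M=X.mean(0);print(st[i],M,X.max(0))
w,v=np.linalg.eigh(np.cov(X[:,:2].T));a=v[:,1];a=a*np.sign(a[1]);b=np.array([-a[1],a[0]])
Y=X[X[:,2]>20];q=(Y[:,:2]-M[:2])@a;n=(Y[:,:2]-M[:2])@b
print("axis",a,"deg",np.degrees(np.arctan2(a[1],a[0])))
for t in range(-44,45,6):
    g=abs(q-t)<3
    if g.sum()>5: print(t,g.sum(),n[g].min().round(1),n[g].max().round(1),np.percentile(Y[g,2],95).round(1))
cv2.imwrite("pics/ly.png",cv2.resize(I[120:320,220:420],None,fx=2.5,fy=2.5))
go(M[0]+14*a[0],M[1]+14*a[1],34,np.arctan2(a[1],a[0]),s)
E
python3 lying.py
```

```text
[ 304  170   38   66 1711] [468.62790736  21.44331644  31.33737038] [506.5904062   54.34010421  46.42981533]
axis [-0.7213562   0.69256424] deg 136.16656483804113
-44 37 -10.9 9.9 26.6
-38 94 -12.1 10.1 27.3
-32 95 -11.7 10.4 28.1
-26 98 -12.5 10.6 29.5
-20 102 -10.9 12.0 30.6
-14 98 -11.4 11.1 31.4
-8 103 -11.3 11.4 32.9
-2 89 -15.8 15.7 42.0
4 176 -19.1 18.4 42.5
10 192 -20.0 19.8 43.8
16 204 -20.4 20.0 44.8
22 184 -20.3 20.1 45.5
28 19 -20.0 19.4 29.3
now [456.4  28.4 205.5] [ 3.1415 -0.      2.4251] t 39.33 shares [0.0005 0.0069 0.343 ] turn 0.0619
```

Request:
carry_out([
  [-0.35,-0.0095,0.0069,0.08,0.062],
  [-0.35,-0.0095,0.0069,0.17,0.062],
  [-0.35,-0.0095,0.0069,0.26,0.062],
  [-0.35,-0.0095,0.0069,0.33,0.062],
  [-0.35,-0.0095,0.0069,0.347,0.062],
])

```text
time: 40.0
tool_pos: [460.7, 27.9, 30.2]
tcp_rot: [-3.139, -0.004, 2.377]
wrist_force: [-0.7, -0.1, 0.1]
gripper_width: 0.672
grasp_force: 0.0
```

Request:
carry_out([
  [1,0,0,0,0],
  [1,0,0,0,0],
  [1,0,0,0,0],
  [1,0,0,0,0],
  [1,0,0,0,0],
])

```text
time: 40.62
tool_pos: [463.2, 27.8, 32.8]
tcp_rot: [3.14, 0.002, 2.377]
wrist_force: [-1.0, 0.5, 6.1]
gripper_width: 0.431
grasp_force: 30.0
```

Request:
carry_out([
  [1,0,0,-0.08,0],
  [1,0.01,0,-0.18,0],
  [1,0.02,0.05,-0.23,-0.1],
  [1,0.03,0.1,-0.23,-0.3],
  [1,0.042,0.145,-0.23,-0.5],
])

```text
time: 41.25
tool_pos: [497.4, 95.3, 147.2]
tcp_rot: [3.141, 0.0, 2.775]
wrist_force: [-0.2, -0.3, -0.6]
gripper_width: 0.435
grasp_force: 30.0
```

Request:
carry_out([
  [1,0,0,0,-0.2],
  [1,0,0,0,-0.297],
  [1,0,0,0,-0.297],
  [1,0,0,0,-0.297],
  [1,0,0,0,-0.297],
])

```text
time: 41.88
tool_pos: [497.2, 94.5, 146.9]
tcp_rot: [3.142, -0.0, 3.002]
wrist_force: [-0.5, 0.5, -0.3]
gripper_width: 0.437
grasp_force: 30.0
```

```bash
cat > held.py <<'E'
from m import *
import sys
s=get_state();I,D=cams.camera("wrist");P=pose("wrist",s);C=cloud(P,D);np.savez("wL.npz",I=I,D=D)
go(498.3,94.6,133,3.003,s);print(s["wrist_force"],s["gripper_width"])
R=Ro.from_euler("xyz",s["tcp_rot"]).as_matrix();L=(C-s["tool_pos"])@R
m=(I.max(2)<75)&(abs(L[...,1])<9)&(abs(L[...,0])<75)&(L[...,2]>-75)&(L[...,2]<40)&(D>60)
for t in range(-66,70,6):
    g=m&(abs(L[...,0]-t)<3)
    if g.sum()>5: print("tool x",t,"height",np.round(np.percentile(-L[...,2][g],90),1),g.sum())
n=sys.argv[1]
S,_=cams.camera("scene");u,v=map(int,proj(pose("scene"),s["tool_pos"]))
cv2.imwrite(n,np.hstack([cv2.resize(I[100:380,200:440],(400,466)),cv2.resize(S[v-45:v+45,u-38:u+39],(400,466))]))
E
python3 held.py pics/h1.png
```

```text
now [497.2  94.5 146.9] [ 3.1415e+00 -2.0000e-04  3.0021e+00] t 41.88 shares [-0.0022  0.0004  0.0278] turn -0.0012
[-0.5424848   0.54741843 -0.31312997] 0.43699759812876154
tool x -24 height -2.7 220
tool x -18 height -1.4 235
tool x -12 height 8.1 109
tool x -6 height 8.8 333
tool x 0 height 10.2 338
tool x 6 height 11.0 588
tool x 12 height 11.9 684
tool x 18 height -22.7 286
tool x 24 height -23.5 7
```

View pics/h1.png

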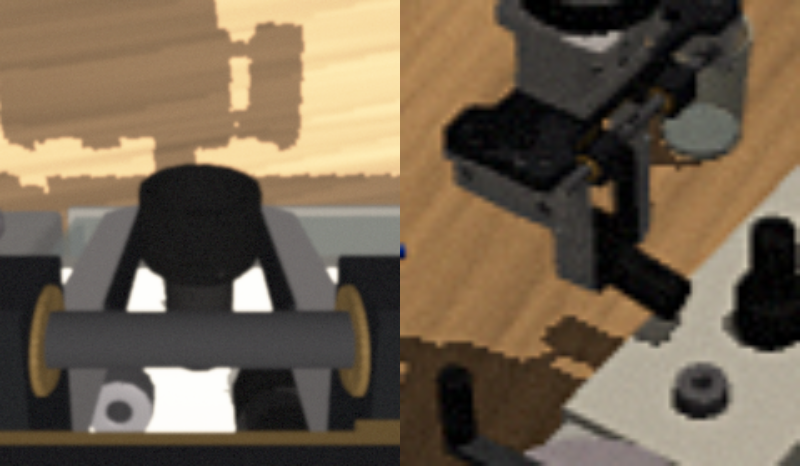

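The cap is held by its skirt, the axis 11 mm below the TCP, with the stem pointing over the lid's front edge and about 10° down. Lower it so the edge levers the stem up.

Request:
carry_out([
  [1,0,0,0.02,0],
  [1,0,0,0.035,0],
  [1,0,0,0.04,0],
  [1,0,0,0.045,0],
  [1,0,0,0.05,0],
])

```text
time: 42.6
tool_pos: [496.6, 94.7, 122.0]
tcp_rot: [3.142, -0.001, 3.003]
wrist_force: [-4.3, -0.3, 4.6]
gripper_width: 0.433
grasp_force: 30.0
```

Request:
carry_out([
  [1,0,0,0.005,0],
  [1,0,0,0.01,0],
  [1,0,0,0.015,0],
  [1,0,0,0.02,0],
  [1,0,0,0.025,0],
])

```text
time: 43.22
tool_pos: [495.8, 95.2, 109.2]
tcp_rot: [3.141, -0.003, 3.003]
wrist_force: [-4.7, 1.8, 4.2]
gripper_width: 0.431
grasp_force: 30.0
```

```bash
python3 held.py pics/h2.png
```

```text
now [495.8  95.2 109.2] [ 3.1408e+00 -3.0000e-03  3.0027e+00] t 43.23 shares [-0.0051 -0.0005 -0.0477] turn -0.0003
[-4.70844842  1.77074509  4.1634673 ] 0.43135758089626725
tool x -42 height 21.9 135
tool x -36 height 20.9 396
tool x -18 height 12.2 171
tool x -12 height 11.1 415
tool x -6 height 8.5 413
tool x 0 height 12.2 198
tool x 6 height 12.2 447
tool x 12 height 9.6 441
tool x 18 height 7.3 424
tool x 24 height 5.0 332
```

It's rotating, with forces around 6 N. Continue.

Request:
carry_out([
  [1,0,0,0.006,0],
  [1,0,0,0.012,0],
  [1,0,0,0.018,0],
  [1,0,0,0.024,0],
  [1,0,0,0.028,0],
])

```text
time: 43.95
tool_pos: [498.2, 94.8, 95.5]
tcp_rot: [3.141, 0.002, 3.003]
wrist_force: [-2.2, 3.1, 4.1]
gripper_width: 0.434
grasp_force: 30.0
```

Request:
carry_out([
  [1,0,0,0.005,0],
  [1,0,0,0.01,0],
  [1,0,0,0.015,0],
  [1,0,0,0.02,0],
  [1,0,0,0.02,0],
])

```text
time: 44.58
tool_pos: [496.6, 94.4, 84.9]
tcp_rot: [-3.141, -0.002, 3.003]
wrist_force: [-1.5, 1.0, 0.5]
gripper_width: 0.43
grasp_force: 29.9
```

```bash
python3 held.py pics/h3.png
```

```text
now [496.6  94.4  84.9] [-3.1411e+00 -1.5000e-03  3.0028e+00] t 44.58 shares [-0.0031  0.0009 -0.0962] turn -0.0002
[-1.47152406  0.95636412  0.52743351] 0.42952107882724677
tool x -36 height 28.2 18
tool x -30 height 32.6 183
tool x -24 height 37.3 215
tool x -18 height 39.0 52
tool x -12 height 25.8 22
tool x -6 height 27.0 658
tool x 0 height 19.8 615
tool x 6 height 12.2 522
tool x 12 height 9.5 301
tool x 18 height 9.4 522
tool x 24 height 1.9 474
tool x 30 height -5.2 254
```

View pics/h3.png

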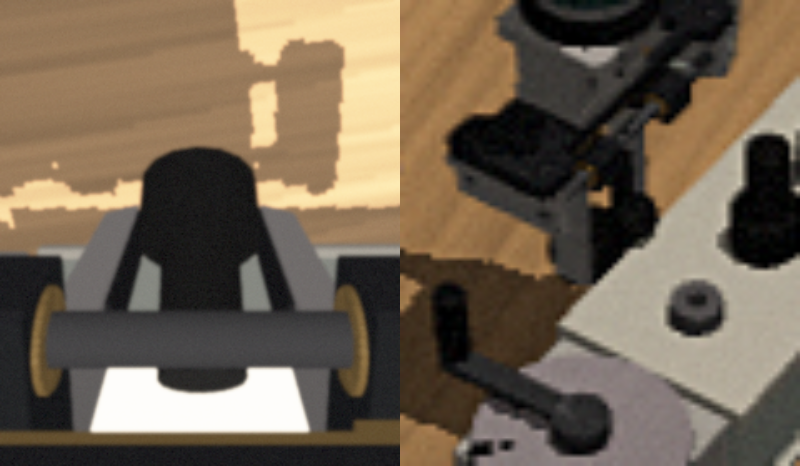

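The stem now leans only about 31° from vertical, as planned. Move off the manifold and press the rim onto the bench to right it.

Request:
carry_out([
  [1,0.04,0,0,0],
  [1,0.1,0,0,0],
  [1,0.14,0,0.02,0],
  [1,0.14,0,0.06,0],
  [1,0.14,0,0.09,0],
])

```text
time: 45.3
tool_pos: [427.9, 104.3, 39.8]
tcp_rot: [3.142, 0.001, 3.003]
wrist_force: [-0.8, -0.8, -1.6]
gripper_width: 0.431
grasp_force: 29.9
```

Request:
carry_out([
  [1,0,0,0.006,0],
  [1,0,0,0.012,0],
  [1,0,0,0.018,0],
  [1,0,0,0.022,0],
  [1,0,0,0.025,0],
])

```text
time: 45.92
tool_pos: [431.8, 103.8, 33.1]
tcp_rot: [3.141, 0.009, 3.004]
wrist_force: [-3.7, -4.1, 42.7]
gripper_width: 0.426
grasp_force: 30.0
```

```bash
python3 held.py pics/h4.png
```

```text
now [431.8 103.8  33.1] [3.1414 0.0086 3.0043] t 45.92 shares [-0.136  -0.     -0.1987] turn 0.0017
[-3.71280946 -4.09370947 42.68060245] 0.426338665702257
tool x -36 height 28.1 62
tool x -30 height 34.4 110
tool x -24 height 38.2 343
tool x -18 height 38.2 9
tool x -12 height 25.2 134
tool x -6 height 23.7 606
tool x 0 height 17.7 541
tool x 6 height 12.4 456
tool x 12 height 13.3 327
tool x 18 height 11.9 518
tool x 24 height 5.8 471
tool x 30 height 0.2 341
```

Pressing alone jams because of bench friction. I'll ease off and drag in the direction where friction helps to right the cap.

Request:
carry_out([
  [1,0,0,-0.012,0],
  [1,0.02,0,-0.01,0],
  [1,0.04,0,-0.007,0],
  [1,0.06,0,-0.004,0],
  [1,0.08,0,-0.002,0],
])

```text
time: 46.65
tool_pos: [392.2, 110.1, 30.0]
tcp_rot: [3.14, 0.009, 3.003]
wrist_force: [4.4, -0.0, 5.6]
gripper_width: 0.431
grasp_force: 30.0
```

Request:
carry_out([
  [1,0.015,0,0.001,0],
  [1,0.03,0,0.002,0],
  [1,0.045,0,0.003,0],
  [1,0.06,0,0.003,0],
  [1,0.06,0,0,0],
])

```text
time: 47.28
tool_pos: [358.7, 114.2, 29.1]
tcp_rot: [3.141, 0.001, 3.003]
wrist_force: [0.3, 0.2, -0.9]
gripper_width: 0.43
grasp_force: 30.0
```

```bash
python3 held.py pics/h5.png
```

```text
now [358.7 114.2  29.1] [3.1412e+00 1.0000e-03 3.0031e+00] t 47.27 shares [-2.822e-01 -2.000e-04 -2.076e-01] turn 0.0002
[ 0.33763275  0.19842352 -0.85566603] 0.4303219568220763
tool x 0 height 46.6 153
tool x 6 height 46.3 1293
tool x 12 height 28.2 1003
tool x 18 height 5.2 364
tool x 24 height 4.6 644
tool x 30 height -13.7 41
```

The cap is nearly upright, its top flat at about 75 mm. Lower, release and measure.

Request:
carry_out([
  [1,0,0,0.004,0],
  [1,0,0,0.008,0],
  [1,0,0,0.008,0],
  [-0.1,0,0,0.006,0],
  [-0.1,0,0,0.004,0],
])

```text
time: 48.0
tool_pos: [357.9, 113.9, 26.6]
tcp_rot: [-3.141, -0.002, 3.003]
wrist_force: [-0.1, 0.0, -0.2]
gripper_width: 0.542
grasp_force: 0.0
```

Request:
carry_out([
  [-1,0,0,0,0],
  [-1,0,0,0,0],
  [-1,0,0,-0.01,0],
  [-1,0,0,-0.06,0],
  [-1,0,0,-0.16,0],
])

```text
time: 48.62
tool_pos: [357.1, 113.7, 106.8]
tcp_rot: [-3.14, -0.004, 3.003]
wrist_force: [1.7, 0.3, -0.9]
gripper_width: 0.995
grasp_force: 0.0
```

Request:
carry_out([
  [-1,0,0,-0.1,0],
  [-1,0,0,-0.18,0],
  [-1,0,0,-0.18,0],
  [-1,0,0,-0.18,0],
  [-1,0,0,-0.18,0],
])

```text
time: 49.25
tool_pos: [357.5, 113.8, 195.6]
tcp_rot: [-3.141, -0.003, 3.003]
wrist_force: [-0.7, -0.4, 0.4]
gripper_width: 0.999
grasp_force: 0.0
```

```bash
python3 wcap.py 351 115 55 3.003
```

```text
stem top [306 175  28  28 602] z 70.48324888997575 [349.3 115.2  70. ] [349.4 115.5  70. ] dia mm [24.96205176 25.23968611]
now [357.5 113.8 195.6] [-3.1408e+00 -3.1000e-03  3.0028e+00] t 49.25 shares [0.0156 0.0013 0.2813] turn -0.0002
```

Righted: the stem top is at (349.4, 115.5, 70.5). Grasp it.

Request:
carry_out([
  [-1,0.0156,0.0013,0.07,0],
  [-1,0.0156,0.0013,0.15,0],
  [-1,0.0156,0.0013,0.23,0],
  [0.1,0.0156,0.0013,0.275,0],
  [0.1,0.0156,0.0013,0.281,0],
])

```text
time: 49.92
tool_pos: [349.0, 115.4, 54.6]
tcp_rot: [-3.14, -0.005, 3.003]
wrist_force: [-0.7, -0.0, -0.3]
gripper_width: 0.822
grasp_force: 0.0
```

Request:
carry_out([
  [0.3,0,0,0,0],
  [0.3,0,0,0,0],
  [0.3,0,0,0,0],
  [0.3,0,0,0,0],
  [0.3,0,0,0,0],
])

```text
time: 50.55
tool_pos: [351.1, 115.7, 56.7]
tcp_rot: [3.141, 0.001, 3.003]
wrist_force: [-1.6, -0.3, 0.9]
gripper_width: 0.355
grasp_force: 0.0
```

Request:
carry_out([
  [1,0,0,0,0],
  [1,0,0,0,0],
  [1,0,0,0,0],
  [1,0,0,0,0],
  [1,0,0,0,0],
])

```text
time: 51.18
tool_pos: [351.0, 115.7, 56.5]
tcp_rot: [3.142, 0.0, 3.003]
wrist_force: [-0.0, -0.2, 0.6]
gripper_width: 0.264
grasp_force: 30.0
```

Request:
carry_out([
  [1,0,0,-0.08,0],
  [1,0,0,-0.18,0],
  [1,0,0,-0.28,0.2],
  [1,0,0,-0.33,0.4],
  [1,0,0,-0.33,0.6],
])

```text
time: 51.8
tool_pos: [352.4, 115.9, 223.6]
tcp_rot: [3.138, 0.004, 2.526]
wrist_force: [1.2, -0.6, -2.0]
gripper_width: 0.262
grasp_force: 30.0
```

Request:
carry_out([
  [1,0,0,0,0.2],
  [1,0,0,0,0.4],
  [1,0,0,0,0.6],
  [1,0,0,0,0.8],
  [1,0,0,0,1],
])

```text
time: 52.42
tool_pos: [350.7, 115.7, 221.2]
tcp_rot: [-3.141, -0.0, 1.741]
wrist_force: [0.7, -0.4, -1.8]
gripper_width: 0.263
grasp_force: 30.0
```

```bash
python3 -c "
from m import *
go(571,-21.2,212,1.432)"
```

```text
now [350.7 115.7 221.2] [-3.1410e+00 -2.0000e-04  1.7411e+00] t 52.42 shares [-0.3445  0.3878  0.0181] turn 0.3935
```

Request:
carry_out([
  [1,-0.07,0.08,0,0.1],
  [1,-0.14,0.16,0,0.2],
  [1,-0.21,0.24,0,0.3],
  [1,-0.28,0.32,0,0.39],
  [1,-0.3445,0.3878,0,0.394],
])

```text
time: 53.05
tool_pos: [573.4, -21.1, 220.8]
tcp_rot: [-3.141, -0.0, 1.436]
wrist_force: [0.0, 0.5, -0.7]
gripper_width: 0.266
grasp_force: 30.0
```

Request:
carry_out([
  [1,0,0,0.018,0],
  [1,0,0,0.018,0],
  [1,0,0,0.018,0],
  [1,0,0,0.018,0],
  [1,0,0,0.018,0],
])

```text
time: 53.68
tool_pos: [571.7, -19.6, 213.1]
tcp_rot: [3.141, -0.0, 1.437]
wrist_force: [0.3, 0.7, -1.2]
gripper_width: 0.262
grasp_force: 30.0
```

```bash
python3 wport.py 580.7 47.9 156.5
python3 - <<'E'
from m import *
W=np.load("wL.npz");I,D=W["I"],W["D"];s=get_state();P=pose("wrist",s);C=cloud(P,D);z0=s["tool_pos"][2]+13.5
m=((abs(C[...,2]-z0)<7)&(np.hypot(*(C[...,:2]-s["tool_pos"][:2]).transpose(2,0,1))<16)).astype(np.uint8)
cs,_=cv2.findContours(m,0,2);c=max(cs,key=cv2.contourArea);e=cv2.fitEllipse(cv2.convexHull(c));z=np.median(C[...,2][m>0]);print(e,z,onz(P,*e[0],z)-s["tool_pos"],np.array(e[1])*(P[4][2]-z)/P[0],s["tool_pos"])
E
```

```text
circle 318.38 122.38 r mm 15.5 [580.6  48.  114. ]
circle 314.62 129.12 r mm 10.5 [576.9  43.2 114. ]
circle 318.88 129.38 r mm 10.3 [580.3  42.5 114. ]
circle 318.38 122.38 r mm 5.0 [580.6  48.  114. ]
boss 317.65 122.69 axes mm 30.959393624063573 32.38965080086194 [580.   47.9 110. ] predicted [318.5 122.5]
now [571.7 -19.6 213.1] [ 3.1407e+00 -1.0000e-04  1.4374e+00] t 53.67 shares [ 0.1362 -0.0002  0.1132] turn -0.0058
((318.4407958984375, 254.1952362060547), (54.531063079833984, 60.65709686279297), 92.25067901611328) 227.08007019802633 [ 0.58297061  2.67789336 14.07601429] [25.66379634 28.54687388] [571.78697201 -19.6786709  213.00405591]
```

Request:
carry_out([
  [1,0.07,0,0,0],
  [1,0.1329,-0.0014,0,0],
  [1,0.1329,-0.0014,0.03,0],
  [1,0.1329,-0.0014,0.06,0],
  [1,0.1329,-0.0014,0.076,0],
])

```text
time: 54.35
tool_pos: [579.2, 45.0, 172.7]
tcp_rot: [-3.139, 0.001, 1.436]
wrist_force: [-0.8, -0.2, -0.7]
gripper_width: 0.262
grasp_force: 30.0
```

Request:
carry_out([
  [1,0,0,0,0],
  [1,0,0,0,0],
  [1,0,0,0,0],
  [1,0,0,0,0],
  [1,0,0,0,0],
])

```text
time: 54.98
tool_pos: [580.3, 45.9, 174.7]
tcp_rot: [3.141, -0.0, 1.437]
wrist_force: [-0.4, 0.1, -0.8]
gripper_width: 0.26
grasp_force: 30.0
```

Within 0.6 mm of the target. Descend.

Request:
carry_out([
  [1,0.001,-0.001,0.01,0],
  [1,0.001,-0.001,0.016,0],
  [1,0.001,-0.001,0.024,0],
  [1,0.001,-0.001,0.03,0],
  [1,0.001,-0.001,0.035,0],
])

```text
time: 55.6
tool_pos: [579.7, 46.4, 156.7]
tcp_rot: [-3.141, -0.0, 1.437]
wrist_force: [-0.4, -0.3, -0.5]
gripper_width: 0.266
grasp_force: 30.0
```

Request:
carry_out([
  [1,0,0,0.002,0],
  [1,0,0,0.003,0],
  [-1,0,0,0.002,0],
  [-1,0,0,0.001,0],
  [-1,0,0,0.001,0],
])

```text
time: 56.22
tool_pos: [579.8, 46.4, 156.3]
tcp_rot: [3.142, -0.0, 1.437]
wrist_force: [-0.5, -0.3, -0.6]
gripper_width: 0.548
grasp_force: 0.0
```

Request:
carry_out([
  [-1,0,0,0,0],
  [-1,0,0,0,0],
  [-1,0,0,-0.05,0],
  [-1,0,0,-0.12,0],
  [-1,-0.06,0,-0.18,0],
])

```text
time: 56.85
tool_pos: [576.1, 17.8, 247.6]
tcp_rot: [3.141, -0.001, 1.439]
wrist_force: [1.2, -0.1, -0.1]
gripper_width: 1.001
grasp_force: 0.0
```

Request:
carry_out([
  [-1,-0.08,0,-0.02,0],
  [-1,-0.1,0,-0.05,0],
  [-1,-0.1,0,-0.05,0],
  [-1,-0.1,0,-0.05,0],
  [-1,-0.1,0,-0.05,0],
])

```text
time: 57.48
tool_pos: [568.8, -31.8, 270.6]
tcp_rot: [-3.14, -0.001, 1.438]
wrist_force: [0.2, -0.4, 0.0]
gripper_width: 1.0
grasp_force: 0.0
```

Run:
```python
from wcap import *
for g in ((580.6,48),(590.3,117),(599.8,186)): wcap(*g,0,1.432,100)
W=np.load("wL.npz");cv2.imwrite("pics/w12.png",W["I"])
```

```text
stem top [304  90  32  33 836] z 170.53429398558134 [580.1  48.4 170. ] [580.3  48.3 170. ] dia mm [26.40895181 27.57509457]
now [568.8 -31.8 270.6] [-3.140e+00 -5.000e-04  1.438e+00] t 57.48 shares [0.1616 0.0023 0.5413] turn 0.0077
stem top [304   0  34  31 892] z 170.50346419493277 [589.5 113.5 170. ] [589.9 116.6 170. ] dia mm [28.45196174 33.31111987]
now [568.8 -31.9 270.7] [-3.1402e+00 -5.0000e-04  1.4380e+00] t 57.52 shares [0.2996 0.0032 0.5415] turn 0.0076Traceback (most recent call last):
  File "<stdin>", line 2, in <module>
  File "wcap.py", line 6, in wcap
    k,l,st,c=cv2.connectedComponentsWithStats(m);i=1+np.argmax(st[1:,4]);X=onz(P,*(st[i][:2]+st[i][2:4]/2-.5),70+z0)
                                                     ~~~~~~~~~^^^^^^^^^^
    return _wrapfunc(a, 'argmax', axis=axis, out=out, **kwds)
    return bound(*args, **kwds)
ValueError: attempt to get argmax of an empty sequence
```

All three caps read home (170.5). No port is open, so now the lever goes to vacuum.

Request:
carry_out([
  [-1,-0.02,-0.06,0,0.2],
  [-1,-0.04,-0.12,0.02,0.4],
  [-1,-0.057,-0.156,0.04,0.6],
  [-1,-0.057,-0.156,0.06,0.8],
  [-1,-0.057,-0.156,0.06,1],
])

```text
time: 58.25
tool_pos: [487.1, -50.3, 240.7]
tcp_rot: [-3.14, 0.001, 0.646]
wrist_force: [-0.6, 0.6, -0.0]
gripper_width: 1.002
grasp_force: 0.0
```

Request:
carry_out([
  [-0.3,0,0,0,0.2],
  [-0.3,0,0,0,0.4],
  [-0.3,0,0,0,0.6],
  [-0.3,0,0,0,0.8],
  [-0.3,0,0,0,0.96],
])

```text
time: 58.88
tool_pos: [487.9, -50.4, 241.3]
tcp_rot: [-3.141, 0.0, -0.106]
wrist_force: [0.4, 1.0, -0.0]
gripper_width: 0.651
grasp_force: 0.0
```

Request:
carry_out([
  [-0.3,0,0,0,0],
  [-0.3,0,0,0,0],
  [-0.3,0,0,0,0],
  [-0.3,0,0,0,0],
  [-0.3,0,0,0,0],
])

```text
time: 59.5
tool_pos: [488.0, -50.7, 241.5]
tcp_rot: [-3.142, -0.0, -0.102]
wrist_force: [0.3, -0.5, 0.0]
gripper_width: 0.649
grasp_force: 0.0
```

```bash
cat > knob.py <<'E'
from m import *
s=get_state();I,D=cams.camera("wrist");P=pose("wrist",s);C=cloud(P,D);np.savez("wL.npz",I=I,D=D)
H=np.array([565.9,-58.0])
m=((abs(C[...,2]-167)<5)&(abs(np.hypot(C[...,0]-H[0],C[...,1]-H[1])-80)<25)&(C[...,1]<20)).astype(np.uint8);m[285:]=0
k,l,st,c=cv2.connectedComponentsWithStats(m);i=1+np.argmax(st[1:,4]);K=onz(P,*c[i],167)
d=K[:2]-H;print("knob",K,st[i],"r",np.hypot(*d),"lever deg (0 vent, 90 vac)",(np.degrees(np.arctan2(d[1],d[0]))-172.06)%360)
a=np.arctan2(d[1],d[0])+np.pi;go(K[0],K[1],146,a,s)
E
python3 knob.py
```

```text
knob [487.65971462 -49.635778   167.        ] [307 202  23  23 393] r 78.6861008402008 lever deg (0 vent, 90 vac) 1.8380106449191373
now [488.  -50.7 241.5] [-3.1415e+00 -1.0000e-04 -1.0230e-01] t 59.5 shares [-0.0008 -0.002   0.1909] turn 0.0053
```

The lever is still vented (1.8°). Descend, cage the knob and sweep.

Request:
carry_out([
  [-0.3,-0.0008,-0.002,0.06,0],
  [-0.3,-0.0008,-0.002,0.13,0],
  [-0.3,-0.0008,-0.002,0.18,0],
  [0.5,-0.0008,-0.002,0.191,0],
  [0.5,-0.0008,-0.002,0.191,0],
])

```text
time: 60.18
tool_pos: [488.0, -49.7, 146.3]
tcp_rot: [-3.142, -0.0, -0.103]
wrist_force: [0.7, 0.2, 0.3]
gripper_width: 0.475
grasp_force: 0.0
```

Request:
carry_out([
  [0.5,0,0,0,0],
  [0.5,0,0,0,0],
  [0.5,0,0,0,0],
  [0.5,0,0,0,0],
  [0.5,0,0,0,0],
])

```text
time: 60.8
tool_pos: [487.7, -49.6, 146.0]
tcp_rot: [-3.142, -0.0, -0.103]
wrist_force: [-0.5, -0.3, -1.3]
gripper_width: 0.251
grasp_force: 0.0
```

```bash
sed -i 's/568.,-57/565.9,-58.0/; s/a0-np.radians(d)/a0+np.radians(d)/; s/arange(0,49,4.5)/arange(0,49,9)/' arc.py; python3 arc.py
```

```text
[487.66817248 -49.61791662] [173.88442268  -5.87656874] 78.67959175531115 0.2514946272610694 0.0 [-0.45711657 -0.27572722 -1.31819255] 146.02240818329463
0 [-0.0026 -0.    ] 0.0
9 [-0.0008  0.025 ] 0.2
18 [0.005  0.0495] 0.4
27 [0.0145 0.0727] 0.6
36 [0.0275 0.0942] 0.8
45 [0.0437 0.1133] 1.0
```

Request:
carry_out([
  [0.5,-0.002,0.02,0,-0.16],
  [0.5,0.002,0.04,0,-0.32],
  [0.5,0.009,0.06,0,-0.49],
  [0.5,0.0175,0.078,0,-0.65],
  [0.5,0.0275,0.0942,0,-0.8],
])

```text
time: 61.42
tool_pos: [496.2, -97.6, 145.9]
tcp_rot: [-3.14, -0.0, 0.529]
wrist_force: [0.4, 1.0, 0.4]
gripper_width: 0.248
grasp_force: 0.7
```

Request:
carry_out([
  [0.5,0,0.02,0,-0.16],
  [0.5,0.004,0.04,0,-0.32],
  [0.5,0.011,0.06,0,-0.49],
  [0.5,0.0195,0.078,0,-0.65],
  [0.5,0.0295,0.0942,0,-0.8],
])

```text
time: 62.05
tool_pos: [532.3, -131.1, 145.8]
tcp_rot: [-3.14, 0.0, 1.158]
wrist_force: [-1.3, 1.2, 1.0]
gripper_width: 0.25
grasp_force: 0.8
```

```bash
python3 arc.py
```

```text
[ 532.2923884  -131.08764472] [-114.69420928   66.34281307] 80.44423762936735 0.2502047675595037 0.7687471993267536 [-1.25524694  1.17972562  1.00629431] 145.82373086563734
0 [0.0009 0.    ] 0.0
9 [0.0024 0.0251] 0.2
18 [0.0078 0.0496] 0.4
27 [0.017 0.073] 0.6
36 [0.0297 0.0946] 0.8
45 [0.0457 0.114 ] 1.0
```

Request:
carry_out([
  [0.5,0.001,0.0125,0,-0.1],
  [0.5,0.002,0.025,0,-0.2],
  [0.5,0.005,0.038,0,-0.3],
  [0.5,0.008,0.0504,0,-0.407],
  [0.5,0.008,0.0504,0,-0.407],
])

```text
time: 62.68
tool_pos: [557.8, -137.9, 145.7]
tcp_rot: [-3.141, -0.0, 1.473]
wrist_force: [-0.0, -0.4, 0.9]
gripper_width: 0.248
grasp_force: 0.0
```

Request:
carry_out([
  [-0.3,0,0,0,0],
  [-0.3,0,0,0,0],
  [-0.3,0,0,-0.03,0],
  [-0.3,0,0,-0.1,0],
  [-0.3,0,0,-0.19,0],
])

```text
time: 63.3
tool_pos: [557.1, -137.6, 242.3]
tcp_rot: [-3.141, -0.0, 1.473]
wrist_force: [0.7, -0.4, -0.0]
gripper_width: 0.649
grasp_force: 0.0
```

Request:
carry_out([
  [-0.6,0,0,0,0],
  [-0.6,0,0,0,0],
  [-0.6,0,0,0,0],
  [-0.6,0,0,0,0],
  [-0.6,0,0,0,0],
])

```text
time: 63.92
tool_pos: [557.3, -137.7, 240.3]
tcp_rot: [-3.14, -0.0, 1.474]
wrist_force: [-0.4, -0.6, -0.1]
gripper_width: 0.801
grasp_force: 0.0
```

```bash
python3 knob.py; python3 -c "
import numpy as np,cv2;cv2.imwrite('pics/w12.png',np.load('wL.npz')['I'])"
```

```text
knob [ 556.07939416 -136.41553049  167.        ] [306 200  23  23 401] r 79.02809450838873 lever deg (0 vent, 90 vac) 90.80155626294368
now [ 557.3 -137.7  240.3] [-3.1403e+00 -4.0000e-04  1.4737e+00] t 63.92 shares [ 0.0022 -0.0025  0.1885] turn 0.035
```

View pics/w12.png

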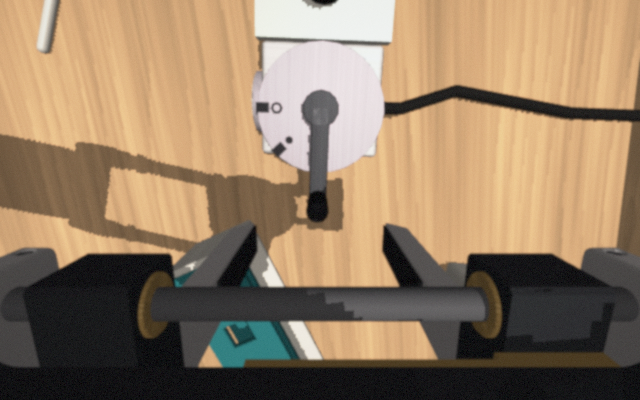

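The lever lies straight away from the tank, at 90.8°, with the knob at (317,207) directly below the hub at (320,108). All ports are filled and the gripper is clear, so I'm handing in.

```bash
python3 -c "
from rig import job;print(job.close_job())"
```

```text
the job is handed in; nothing more can be done
None
```

The job is handed in: the one cartridge is home in port 3, black caps are seated on ports 0 to 2 (one had been knocked over and had to be stood up again), and the lever was vented throughout and now measures within 1° of the vacuum notch; I never went near the beaker or the bottle.

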